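# Unload the curing press into the scanner tray

### The job

Lift the dust cover off the scanner tray and lay it aside, then draw every specimen carrier straight out from under its weight in the curing press, leaving the weights lying flat in their bays, and slide each carrier into a slot of the tray, head first, fully home until its spring catch clicks behind the head. When all are latched, lay the cover squarely back on the tray; do not lift or tip the weights and leave the other things alone.

Things in the scene. Friction and masses are not known exactly. Their poses are not given: they have to be found in the camera images.
- press: Curing press, fixed, 72 x 132 mm, three bays along its x at y = +40, 0, -40 mm. Origin: cart top below the middle bay; x into the bays (to the robot's left), z up. Bed top z = 10 mm, front edge x = -31. Steel bar across the front, x = -24 to -18, z = 17 to 22, holds the weights back; carriers lie with origin at x = -7 to 1, grip in front, and pass under it to -x: clear after 52 mm.
- carrier_a: Specimen carrier, aluminium plate 5 mm thick with an 18 mm round coverslip, 50 g. Origin: underside, below the coverslip; x to its leading end, z up. Plate 22 mm wide, x = -54 to 18 mm; T-head 32 mm wide, x = 18 to 26. Grey upright finger grip at x = -52 to -42, 20 mm wide in y, top 31 mm above the underside. Starts under the weight in the +y bay of the press. 2 or 3 of the 3 are there.
- carrier_b: Specimen carrier, aluminium plate 5 mm thick with an 18 mm round coverslip, 50 g. Origin: underside, below the coverslip; x to its leading end, z up. Plate 22 mm wide, x = -54 to 18 mm; T-head 32 mm wide, x = 18 to 26. Grey upright finger grip at x = -52 to -42, 20 mm wide in y, top 31 mm above the underside. Starts under the weight in the middle bay of the press. 2 or 3 of the 3 are there.
- carrier_c: Specimen carrier, aluminium plate 5 mm thick with an 18 mm round coverslip, 50 g. Origin: underside, below the coverslip; x to its leading end, z up. Plate 22 mm wide, x = -54 to 18 mm; T-head 32 mm wide, x = 18 to 26. Grey upright finger grip at x = -52 to -42, 20 mm wide in y, top 31 mm above the underside. Starts under the weight in the -y bay of the press. 2 or 3 of the 3 are there.
- weight_a: Steel curing weight, block 44 x 32 x 34 mm with a round knob (50 mm high in all), about 0.4 kg, loose in the +y bay of the press on its carrier, or on the bed if that is absent. Origin: centre of underside; z up. As the carrier is drawn from under it, it rocks back a little and sinks 5 mm onto the bed. Not to be lifted.
- weight_b: Steel curing weight, block 44 x 32 x 34 mm with a round knob (50 mm high in all), about 0.4 kg, loose in the middle bay of the press on its carrier, or on the bed if that is absent. Origin: centre of underside; z up. As the carrier is drawn from under it, it rocks back a little and sinks 5 mm onto the bed. Not to be lifted.
- weight_c: Steel curing weight, block 44 x 32 x 34 mm with a round knob (50 mm high in all), about 0.4 kg, loose in the -y bay of the press on its carrier, or on the bed if that is absent. Origin: centre of underside; z up. As the carrier is drawn from under it, it rocks back a little and sinks 5 mm onto the bed. Not to be lifted.
- tray: Scanner tray, fixed, black, 115 x 133 mm, three open-topped slots along x, 40 mm apart. Origin: cart top below the middle home point; x the way carriers go in, z up. Floor z = 10 mm from x = -80; end stop x = 27.5. Dividers (top z = 20) are points at x = -15, full from x = -3: slot 35 mm wide for the 32 mm head. Cheeks and back wall (top z = 28) locate the cover.
- slot0 (a point): Home point of the +y slot on the slot floor; axes as the tray. A latched carrier has its origin here (play 1.5 mm each way) and parallel axes. Set the carrier down level 42 to 44 mm short of it, where the floor is open, then slide it along the floor to the stop.
- slot1 (a point): Home point of the middle slot on the slot floor; axes as the tray. A latched carrier has its origin here (play 1.5 mm each way) and parallel axes. Set the carrier down level 42 to 44 mm short of it, where the floor is open, then slide it along the floor to the stop.
- slot2 (a point): Home point of the -y slot on the slot floor; axes as the tray. A latched carrier has its origin here (play 1.5 mm each way) and parallel axes. Set the carrier down level 42 to 44 mm short of it, where the floor is open, then slide it along the floor to the stop.
- catch0 (a joint): Sprung side catch of the +y slot: steel pawl 16 mm long, hinged in the +y wall abreast of the home point, its free end inside the slot 16 mm beyond it. 0 = at rest; the head's +y corner pushes it aside to about 0.3 rad as it passes (2 to 5 N along the slot), then it springs back to 0 behind the head.
- catch1 (a joint): Sprung side catch of the middle slot: steel pawl 16 mm long, hinged in the +y wall abreast of the home point, its free end inside the slot 16 mm beyond it. 0 = at rest; the head's +y corner pushes it aside to about 0.3 rad as it passes (2 to 5 N along the slot), then it springs back to 0 behind the head.
- catch2 (a joint): Sprung side catch of the -y slot: steel pawl 16 mm long, hinged in the +y wall abreast of the home point, its free end inside the slot 16 mm beyond it. 0 = at rest; the head's +y corner pushes it aside to about 0.3 rad as it passes (2 to 5 N along the slot), then it springs back to 0 behind the head.
- cover: Dust cover, clear with aluminium edge, 46 (x) x 118 (y) x 3 mm, 100 g, loose; starts on the tray. Origin: centre of underside; z up. Black upright finger grip in the middle, 10 mm thick in x, 22 mm wide in y, top 30 mm above the underside. Bare cart top to lay it on: behind the black instrument, right of the tray, about 0.69 m ahead and 0.08 m left of the robot, its long side pointing away.
- cover_seat (a point): Where the cover's origin lies when it is on: on the dividers' top, 4 mm beyond the tray's origin; axes as the tray; 3.5 mm of play to the side cheeks and the back wall.
- instrument_corner (a point): Top corner (nearest the tray) of the fixed black instrument with a closed laptop on it, 0.20 m high; the instrument fills x = 0.30 to 0.575, y = -0.175 to 0.18 m in the robot frame. Keep the gripper clear of it.
- slide_box: Closed blue slide box 92 x 170 x 39 mm, bystander. Origin: centre of the underside.
- objective_case: Clear round case with black base, 44 mm across, 72 mm high, bystander. Origin: centre of the underside.
- oil_bottle: Small black dropper bottle, 30 mm across, 77 mm high, bystander. Origin: centre of the underside.
- lens_tissue: Flat booklet of lens tissue 56 x 81 x 9 mm, bystander. Origin: centre of the underside.

How it is judged:
By the outcome, as a careful person would: the job done as asked, in the order asked, and still so for the second after the job is handed in, with the robot touching nothing.
Of carrier_a, carrier_b, carrier_c only 2 to 3 are there at a start; the rules pass over those that are not, and their reading is None.
At some moment in a run one of cover may be knocked a few centimetres aside while the robot is not near it.
Once in a run the grip may slacken for a moment while it holds something.
It also fails if it takes over 208 s, if anything falls off the work surface, if the arm or the gripper's body presses on something with over 40 N, if the wrist force passes 120 N, or if a joint passes its speed limit or range.

### The arm

A 6-joint arm with a two-finger parallel gripper is mounted at the origin on a cart in front of the work surface, level with it; the furniture and walls round the work are solid. World frame = base frame: x ahead of the robot, y to its left, z up, the work surface at z = 0. Lengths are in m, angles in degrees, forces in N, time in s.
With the tool pointing down it reaches from about 0.35 to 0.925 m from the base axis. Payload 6.4 kg.
Tool frame: the origin (TCP) lies at the very end of the fingers, on their centre line; the grasp point (between the pads) lies 19 mm behind it; z points along the fingers, y is the line along which they close (so a half turn about z gives the same grasp; the last joint's range is limited). The gripper opens to 85 mm and grips with 20 to 120 N. Pads are 22 mm wide; open, the fingers measure 114 mm over their backs; the gripper's body (76 mm by 85 mm) begins 54 mm behind the grasp point. The pads swing forward as they close: fully open they stand 13 mm farther back than shut.
Start: joints at [-85.663, 14.043, 89.255, -0, 76.702, -9.975], TCP at [0.161, -0.63, 0.231] pointing down, gripper open.
Joint ranges: [-179.41, 179.41], [-58.25, 129.5], [7.25, 145.43], [-54.29, 234.29], [11.92, 165.04], [-157.13, 157.13]. Speed limits (degrees/s): [147.25, 147.25, 180, 180, 180, 180].

### API

Orientations are given as a 3x3 rotation matrix whose columns are the frame's x, y, z axes.
In Python, from plant import arm, imaging gives the robot as it stands.
- The arm moves only by the tool step_arm, never from a script. Its argument "moves" is a list of rows, each a list of 5 numbers: the closure, from 0 (fully open) to 1 (shut), then the shift along the tool's x, y, z in mm, then the turn about the tool's z in rad. In form: [[gripper, x, y, z, spin], ...]. A call has 1 to 12 rows; each row is the pose to reach, as a shift and turn from the pose commanded when the call began, along the tool's axes at that moment; what a row does not reach only later rows make up. A row lasts 1/12 s, in which the tool goes at most 41.7 mm and 7.16 degrees, less where a joint would pass 70% of its speed; a pose out of reach is approached as far as the arm can. A call with a gripper value outside its range is refused whole. The fingers move at their own pace and stop on an object; "squeeze" is the grip in N (left out, the last holds). Time passes only in rows, so rows that repeat a pose let the fingers close. It gives the time, the measured TCP pose, the force, the opening and the grip force at its end, in the units of the state.
- arm.read_state(): the state, without advancing time (a new reading comes with each control period).
- imaging.read_camera(name): name is "side" or "top" or "wrist"; returns a dict with "color" (384x512x3 uint8, blue, green, red), "intrinsics" (3x3 intrinsics, pixels), "R" (3x3) and "t" (3): a world point X has camera coordinates R X + t. Camera axes: x right, y down, z forward; pixel columns grow to the right and rows downward; lengths in m; the calibration is good to about 2 mm. A picture is of the moment at which its call begins. There is no depth.
- arm.close_job(): hands the job in; it is judged then, once.
The state is a dict: "time": time; "joint_pos": joint angles; "joint_velocities": joint speeds; "joint_torque": joint torques, N m; "eef_pos": TCP position; "tcp_rot": TCP orientation; "force": force on the tool from outside, world axes, zero at the start; "moment": the same for the moment, N m; "opening": finger opening in m; "gripper_force": force on a finger pad.
Only numpy, scipy, OpenCV 4.12 (cv2) and the standard library are available. Lean on these libraries where they do the work, as an engineer would, in place of code of your own. Each camera call takes 0.05 s, during which the arm holds its last target. There are 200 camera calls.

## Working session

There is one attempt and no reset: what is moved stays moved. The work goes in short steps, Python scripts to look and compute and a tool call to move; the robot and the scene stay as the last step left them, time stands still between calls to the robot, and variables do not carry over. Pictures are saved under pics/ and viewed, at most 14 in all, crops included, and the job is handed in when it is done.

Besides the shell and the picture viewer there is one more tool, called after "Call:" in YAML: its name, and indented under it one key for each argument. step_arm: Moves the arm, as the interface text tells. Its arguments: {"type":"object","properties":{"moves":{"type":"array","items":{"type":"array","items":{"type":"number"}}},"squeeze":{"type":"number"}},"required":["moves"]}

```bash
ls; mkdir -p pics; python3 - <<'E'
from plant import arm, imaging
import cv2
s=arm.read_state();print(s)
for n in("top","side"):
    c=imaging.read_camera(n);cv2.imwrite(f"pics/{n}0.png",c["color"]);print(n,c["intrinsics"],c["R"],c["t"])
E
```

```text
pics
{'time': 0.0, 'joint_pos': array([-8.56619541e+01,  1.40858537e+01,  8.93264790e+01, -5.78913951e-04,
        7.67003884e+01, -9.97516105e+00]), 'joint_velocities': array([-0.04648636, -0.01097595, -0.07980719, -0.09728674, -0.05263293,
        0.02400543]), 'joint_torque': array([-2.42461130e-03, -4.29510391e+01, -3.26131153e+01, -2.60097549e-04,
        5.31459242e-03,  4.66063241e-06]), 'eef_pos': array([ 0.16065482, -0.62925057,  0.23014624]), 'tcp_rot': array([[ 9.68958220e-01,  2.47224477e-01, -1.58617079e-04],
       [ 2.47224306e-01, -9.68956293e-01,  1.96097288e-03],
       [ 3.31107478e-04, -1.93931479e-03, -9.99998065e-01]]), 'force': array([-0.72845139,  0.06063172,  0.0453313 ]), 'moment': array([ 0.03941926, -0.03683203,  0.02335218]), 'gripper_force': 0.0, 'opening': 0.08530246022799952}
top [[498.89427294   0.         256.89168911]
 [  0.         498.89427294 186.01258916]
 [  0.           0.           1.        ]] [[ 0.38635955 -0.92234751  0.001171  ]
 [-0.72846922 -0.30592465 -0.61297855]
 [ 0.56573748  0.23597708 -0.79009868]] [-0.06181273  0.51999224  1.70619801]
side [[392.43322601   0.         253.85066506]
 [  0.         392.43322601 191.93784836]
 [  0.           0.           1.        ]] [[-0.94852394 -0.31644065  0.0129483 ]
 [-0.21263979  0.60601895 -0.76650202]
 [ 0.23470548 -0.72979884 -0.64211135]] [0.57858615 0.15126902 1.36417219]
```

View pics/top0.png

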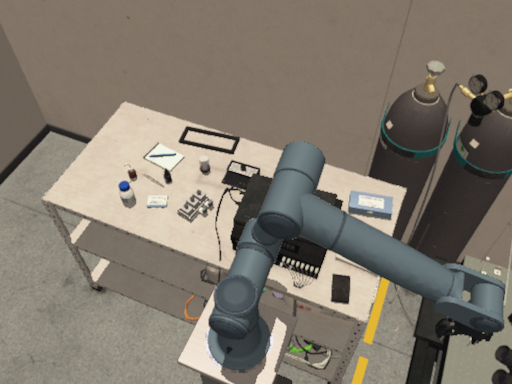

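View pics/side0.png

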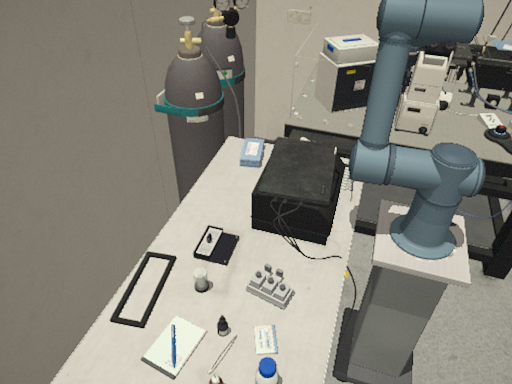

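The top view shows the tray with its cover at about (240,175), the press at (195,205), and the objective case at (205,165). The side view has the tray at (216,245) and the press at (270,285).

```bash
cat > h.py <<'E'
import numpy as np, cv2
from plant import arm, imaging
def shot(n,f=None):
    c=imaging.read_camera(n)
    if f: cv2.imwrite("pics/"+f,c["color"]); np.savez("pics/"+f[:-4],**c)
    return c
def load(f): return dict(np.load("pics/"+f+".npz"))
def plane(c,px,z):
    px=np.atleast_2d(np.array(px,float)); K,R,t=c["intrinsics"],c["R"],c["t"]
    d=(R.T@np.linalg.inv(K)@np.c_[px,np.ones(len(px))].T).T; o=-R.T@t
    return o+d*((z-o[2])/d[:,2])[:,None]
def tri(views):  # [(cam,px)...] -> point, residual
    A=[];b=[]
    for c,px in views:
        o=-c["R"].T@c["t"]; d=plane(c,px,0)[0]-o; d/=np.linalg.norm(d); P=np.eye(3)-np.outer(d,d); A.append(P); b.append(P@o)
    A=np.vstack(A);b=np.hstack(b); X=np.linalg.lstsq(A,b,rcond=None)[0]; return X,np.abs(A@X-b).max()
def proj(c,X):
    p=c["intrinsics"]@(c["R"]@np.atleast_2d(X).T+c["t"][:,None]); return (p[:2]/p[2]).T
def rel(p,yaw=None):  # world target -> tool mm shift; yaw: world direction (rad) wanted for tool y, mod pi
    s=arm.read_state(); R=s["tcp_rot"]; d=1000*R.T@(np.array(p)-s["eef_pos"])
    if yaw is None: return np.round(d,1)
    y=np.arctan2(R[1,1],R[0,1]); dy=(yaw-y+np.pi/2)%np.pi-np.pi/2
    return np.round(d,1), round(-dy,4), "j6",s["joint_pos"][5]
E
python3 - <<'E'
from h import *
import cv2
t=cv2.imread("pics/top0.png");s=cv2.imread("pics/side0.png")
a=cv2.resize(t[140:240,140:270],None,fx=5,fy=5,interpolation=2);cv2.imwrite("pics/a.png",a)
c=imaging.read_camera("top");d=imaging.read_camera("side");w=imaging.read_camera("wrist")
for n,p,q in(("tray",(240,175),(216,245)),("press",(195,206),(270,285))):
    print(n,plane(c,p,.02),plane(d,q,.02),tri([(c,p),(d,q)]))
st=arm.read_state();R=st["tcp_rot"]
print("cam in tool",R.T@(-w["R"].T@w["t"]-st["eef_pos"]),(w["R"]@R).round(3),w["intrinsics"])
print(rel([.65,-.15,.42]))
E
```

```text
tray [[0.6434877 0.2804024 0.02     ]] [[0.64479618 0.28998373 0.02      ]] (array([0.64848735, 0.28317426, 0.01222368]), np.float64(0.0004751641806503004))
press [[0.42502425 0.3829022  0.02      ]] [[0.43092037 0.38523732 0.02      ]] (array([0.42950586, 0.38400325, 0.01650594]), np.float64(0.0018827764463036911))
cam in tool [ 0.06982461  0.00030326 -0.14316471] [[-0.002  1.     0.   ]
 [-0.961 -0.002 -0.277]
 [-0.277 -0.001  0.961]] [[280.95201296   0.         249.42648554]
 [  0.         280.95201296 188.73312373]
 [  0.           0.           1.        ]]
[ 592.7 -343.9 -188.8]
```

View pics/a.png

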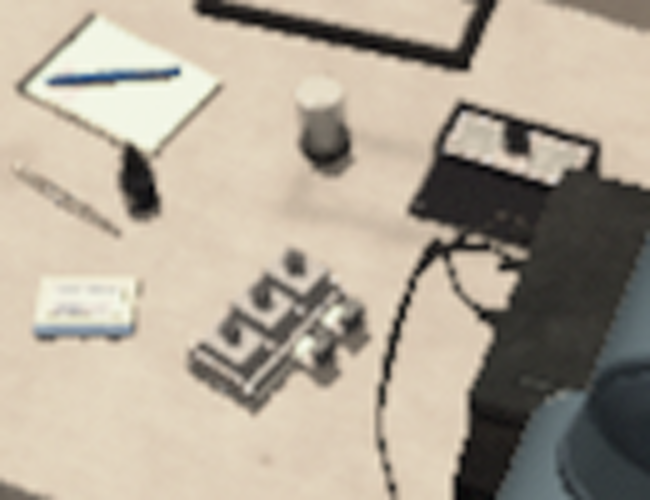

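Call:
step_arm:
  moves:
    - [0,60,-30,-150,0]
    - [0,100,-60,-189,0]
    - [0,593,-344,-189,0]
    - [0,593,-344,-189,0]
    - [0,593,-344,-189,0]
    - [0,593,-344,-189,0]
    - [0,593,-344,-189,0]
    - [0,593,-344,-189,0]
    - [0,593,-344,-189,0]
    - [0,593,-344,-189,0]
    - [0,593,-344,-189,0]
    - [0,593,-344,-189,0]

```text
time: 1.25
eef_pos: [0.4832, -0.3131, 0.3784]
tcp_rot: [[0.969, 0.247, 0.0], [0.247, -0.969, -0.0], [0.0, 0.0, -1.0]]
force: [1.1, -0.8, -0.5]
opening: 0.0855
gripper_force: 0.0
```

```bash
python3 - <<'E'
from h import *
s=arm.read_state();print(s["time"],s["eef_pos"],s["joint_pos"],rel([.65,-.10,.42]),rel([.55,.30,.36]))
E
```

```text
1.25 [ 0.48322763 -0.31312559  0.37838949] [-4.42202352e+01 -6.57201504e-01  9.01017646e+01  1.31345644e-03
  9.05347829e+01  3.14682368e+01] [ 214.3 -165.3  -41.6] [ 216.3 -577.6   18.3]
```

Call:
step_arm:
  moves:
    - [0,214,-165,0,0]
    - [0,214,-165,0,0]
    - [0,214,-165,0,0]
    - [0,214,-165,0,0]
    - [0,214,-165,0,0]
    - [0,214,-165,0,0]
    - [0,214,-165,0,0]
    - [0,216,-570,0,0]
    - [0,216,-570,0,0]
    - [0,216,-570,0,0]
    - [0,216,-570,0,0]
    - [0,216,-570,0,0]

```text
time: 2.25
eef_pos: [0.5974, 0.1018, 0.3777]
tcp_rot: [[0.969, 0.247, -0.0], [0.247, -0.969, 0.0], [-0.0, -0.0, -1.0]]
force: [0.9, 0.5, 0.1]
opening: 0.0856
gripper_force: 0.0
```

Call:
step_arm:
  moves:
    - [0,2,-205,10,0]
    - [0,2,-205,10,0]
    - [0,2,-205,10,0]
    - [0,2,-205,10,0]
    - [0,2,-205,10,0]
    - [0,2,-205,10,0]

```text
time: 2.75
eef_pos: [0.5468, 0.3048, 0.3672]
tcp_rot: [[0.967, 0.254, -0.002], [0.254, -0.967, 0.002], [-0.001, -0.002, -1.0]]
force: [1.1, 0.2, -0.4]
opening: 0.0853
gripper_force: 0.0
```

```bash
python3 - <<'E'
from h import *
s=arm.read_state();print(s["time"],s["eef_pos"],s["joint_pos"])
shot("wrist","w1.png")
E
```

```text
2.75 [0.54682166 0.30480036 0.36716361] [18.71867803  6.50314675 83.80277607  0.13325364 89.75472467 93.9969983 ]
```

View pics/w1.png

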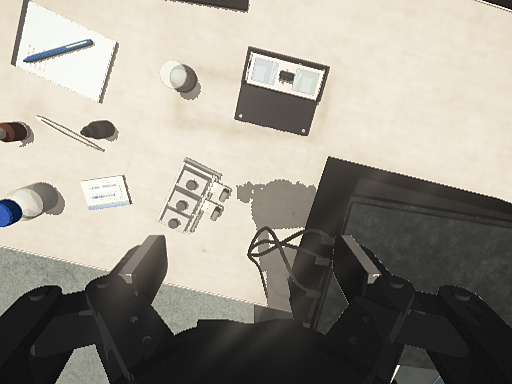

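The wrist picture shows the covered tray with corners near (250,47), (328,66), (308,135) and (235,118). The press is at (190,195), with two grey grips at (224,192) and (215,212), so only the middle and upper bays hold carriers. Next I'll measure roughly and go closer.

```bash
python3 - <<'E'
from h import *
c=load("w1")
print("tray",plane(c,[(250,47),(328,66),(308,135),(235,118)],.028).round(4))
print("covergrip",plane(c,(287,76),.05).round(4))
print("press",plane(c,[(187,158),(222,172),(195,235),(158,222)],.02).round(4))
print("grips",plane(c,[(226,192),(216,213)],.04).round(4))
print("case",plane(c,(180,77),.07),"bottle",plane(c,(97,130),.07))
print(rel([.60,.27,.19]))
E
```

```text
tray [[0.7019 0.3448 0.028 ]
 [0.7066 0.2182 0.028 ]
 [0.5957 0.2155 0.028 ]
 [0.5916 0.3418 0.028 ]]
covergrip [[0.6732 0.2789 0.05  ]]
press [[0.5035 0.4077 0.02  ]
 [0.4945 0.3423 0.02  ]
 [0.3614 0.3643 0.02  ]
 [0.37   0.4371 0.02  ]]
grips [[0.4662 0.3266 0.04  ]
 [0.4235 0.3348 0.04  ]]
case [[0.62987903 0.43187888 0.07      ]] bottle [[0.5225317 0.5414983 0.07     ]]
[ 42.5  44.3 177.3]
```

Call:
step_arm:
  moves:
    - [0,42,44,170,0]
    - [0,42,44,170,0]
    - [0,42,44,170,0]
    - [0,42,44,170,0]
    - [0,42,44,170,0]
    - [0,42,44,170,0]

```text
time: 3.3
eef_pos: [0.5994, 0.2646, 0.1929]
tcp_rot: [[0.97, 0.245, -0.009], [0.245, -0.97, -0.002], [-0.009, 0.0, -1.0]]
force: [0.2, 0.2, -0.3]
opening: 0.085
gripper_force: 0.0
```

```bash
python3 - <<'E'
from h import *
s=arm.read_state();print(s["time"],s["eef_pos"])
c=shot("wrist","w2.png")
cv2.imwrite("pics/w2b.png",cv2.resize(c["color"][0:260,90:490],None,fx=2,fy=2,interpolation=2))
E
```

```text
3.3 [0.59937028 0.26462445 0.19285978]
```

View pics/w2b.png

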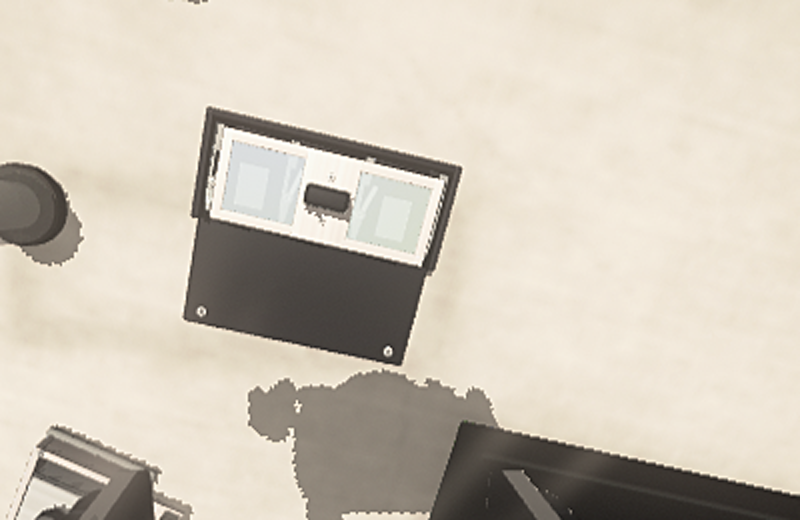

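The close view of the tray (crop, 2x) has its front floor corners at (184,320) and (401,364), its back wall corners at (207,108) and (461,168), and the cover grip at (327,197). The white cover spans (215,125) to (425,265).

```bash
cat >> h.py <<'E'
def blobs(m,amin=30):
    n,l,s,ce=cv2.connectedComponentsWithStats(m.astype(np.uint8),connectivity=4)
    return [(i,s[i],ce[i],l==i) for i in range(1,n) if s[i][4]>=amin]
E
python3 - <<'E'
from h import *
for f,box in(("w2",(170,30,340,200)),("w1",(225,40,340,140))):
    c=load(f);g=cv2.cvtColor(c["color"],cv2.COLOR_BGR2GRAY)
    x0,y0,x1,y1=box;m=np.zeros_like(g);m[y0:y1,x0:x1]=1
    dark=(g<110)&(m>0)
    for i,s,ce,mk in sorted(blobs(dark,15),key=lambda b:-b[1][4])[:4]:
        k=cv2.findContours(mk.astype(np.uint8),0,1)[0][0]
        print(f,s,ce.round(1)); 
        if s[4]>800:
            h=cv2.convexHull(k);p=cv2.approxPolyDP(h,4,True)[:,0];print(p.tolist(),plane(c,p,.01).round(4).tolist(),"z28",plane(c,p,.028).round(4).tolist())
        else: print(plane(c,ce,.05),cv2.minAreaRect(k))
    x,y,w,hh=[(195,60,115,80),(250,55,80,50)][f=="w1"]
    if f=="w2":
        k=blobs((g>150)&(m>0),300); 
        for i,s,ce,mk in k: print("bright",s,ce)
E
```

```text
w2 [ 182   54  139  129 7325] [243.1 132.7]
[[194, 54], [320, 84], [289, 182], [182, 159]] [[0.7041, 0.351, 0.01], [0.7082, 0.2124, 0.01], [0.5938, 0.2139, 0.01], [0.5902, 0.3434, 0.01]] z28 [[0.7022, 0.3471, 0.028], [0.706, 0.2162, 0.028], [0.598, 0.2176, 0.028], [0.5945, 0.34, 0.028]]
w2 [242  92  23  15 229] [253.   98.8]
[[0.67463335 0.27963379 0.05      ]] ((252.85572814941406, 99.11310577392578), (22.560375213623047, 10.707588195800781), 13.240518569946289)
w2 [196  75   4  13  22] [197.5  81. ]
[[0.67746819 0.33484939 0.05      ]] ((197.4864959716797, 81.08108520507812), (1.6439898014068604, 12.165525436401367), 9.462322235107422)
bright [  170    30   170   170 15124] [260.27757207 106.77565459]
bright [ 193   62  121   71 4864] [250.93914474  97.63260691]
w1 [ 235   47   95   89 3466] [277.1 101.6]
[[248, 47], [329, 67], [307, 135], [235, 119]] [[0.7043, 0.3488, 0.01], [0.709, 0.2122, 0.01], [0.5946, 0.2132, 0.01], [0.5892, 0.3421, 0.01]] z28 [[0.7011, 0.3478, 0.028], [0.7056, 0.2161, 0.028], [0.5953, 0.2172, 0.028], [0.5901, 0.3414, 0.028]]
w1 [279  71  16  11 113] [286.2  75.8]
[[0.67327892 0.28006784 0.05      ]] ((286.1009521484375, 75.83028411865234), (14.654742240905762, 8.23730754852295), 16.699243545532227)
```

```bash
python3 - <<'E'
from h import *
a,b=load("w1"),load("w2");t,s=imaging.read_camera("top"),imaging.read_camera("side")
print(tri([(a,(286.1,75.5)),(b,(252.7,98))]))
print("front corners",tri([(a,(307,135)),(b,(289,182))]),tri([(a,(235,119)),(b,(182,159.5))]))
print("back",tri([(a,(248,47)),(b,(194,54))]),tri([(a,(329,67)),(b,(320,84))]))
print(rel([.6745,.2805,.12],np.deg2rad(1.6)),arm.read_state()["joint_pos"][[0,5]])
E
```

```text
(array([0.67534185, 0.2796657 , 0.03830917]), np.float64(0.0003282940677645785))
front corners (array([0.59476894, 0.21445825, 0.01416712]), np.float64(0.00029362872543595153)) (array([0.58961444, 0.34254882, 0.0116178 ]), np.float64(0.0004857795007510157))
back (array([0.70250469, 0.34826658, 0.02200276]), np.float64(0.00030077523790683625)) (array([0.70655686, 0.2151057 , 0.02306266]), np.float64(3.9283139568191405e-05))
(array([72.8,  5. , 81.5]), np.float64(-1.3491), 'j6', np.float64(89.77870102643708)) [14.08287492 89.77870103]
```

Call:
step_arm:
  moves:
    - [0.55,73,5,20,-1.349]
    - [0.55,73,5,82,-1.349]
    - [0.55,73,5,82,-1.349]
    - [0.55,73,5,82,-1.349]
    - [0.55,73,5,82,-1.349]
    - [0.55,73,5,82,-1.349]
    - [0.55,73,5,82,-1.349]
    - [0.55,73,5,82,-1.349]
    - [0.55,73,5,82,-1.349]
    - [0.55,73,5,82,-1.349]
    - [0.55,73,5,82,-1.349]
    - [0.55,73,5,82,-1.349]

```text
time: 4.45
eef_pos: [0.6747, 0.2813, 0.1203]
tcp_rot: [[-0.03, 1.0, 0.006], [1.0, 0.03, 0.002], [0.001, 0.006, -1.0]]
force: [0.5, 0.7, 0.7]
opening: 0.0384
gripper_force: 0.0
```

```bash
python3 - <<'E'
from h import *
s=arm.read_state();print(s["time"],s["eef_pos"],s["joint_pos"],rel([.6745,.2805,.028],np.deg2rad(1.6)))
c=shot("wrist","w3.png")
E
```

```text
4.45 [0.67472999 0.28125501 0.12026044] [1.37662568e+01 3.02327529e+01 8.03280482e+01 3.88384580e-03
 6.90824223e+01 1.20188640e+01] (array([-0.9, -0.8, 92.3]), np.float64(0.0025), 'j6', np.float64(12.018864011333878))
```

View pics/w3.png

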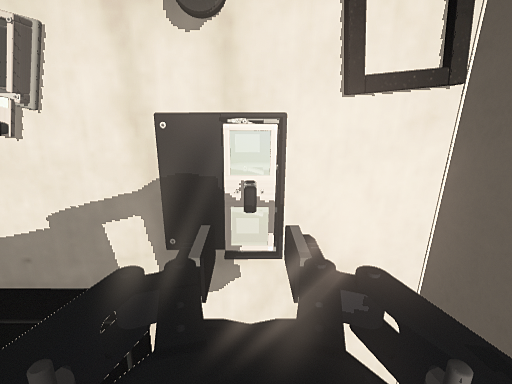

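The cover grip is at (250,196), midway between the fingers (about 200 and 292). The alignment is good, so I'll descend and grip.

Call:
step_arm:
  moves:
    - [0.55,-1,-1,40,0]
    - [0.55,-1,-1,75,0]
    - [0.55,-1,-1,92,0]
    - [0.55,-1,-1,92,0]
    - [0.95,-1,-1,92,0]
    - [0.95,-1,-1,92,0]
    - [0.95,-1,-1,92,0]
    - [0.95,-1,-1,92,0]
    - [0.95,-1,-1,92,0]
    - [0.95,-1,-1,92,0]
  squeeze: 50

```text
time: 5.33
eef_pos: [0.6731, 0.2794, 0.0255]
tcp_rot: [[-0.028, 1.0, 0.003], [1.0, 0.028, 0.001], [0.001, 0.003, -1.0]]
force: [-0.2, 1.1, 5.0]
opening: 0.0085
gripper_force: 50.5
```

Call:
step_arm:
  moves:
    - [0.95,0,0,-10,0]
    - [0.95,0,0,-30,0]
    - [0.95,0,0,-60,0]
    - [0.95,0,0,-100,0]
    - [0.95,-30,5,-130,0]
    - [0.95,-60,10,-130,0]
    - [0.95,-100,15,-130,0.2]
    - [0.95,-130,15,-130,0.4]
    - [0.95,-160,15,-130,0.6]
    - [0.95,-199,15,-130,0.8]
    - [0.95,-199,15,-130,1.0]
    - [0.95,-199,15,-130,1.2]

```text
time: 6.33
eef_pos: [0.692, 0.0778, 0.1535]
tcp_rot: [[0.668, 0.744, -0.002], [0.744, -0.668, -0.0], [-0.001, -0.001, -1.0]]
force: [-0.3, 1.3, -0.8]
opening: 0.0089
gripper_force: 49.6
```

```bash
python3 - <<'E'
from h import *
s=arm.read_state();print(s["time"],s["eef_pos"],s["opening"],rel([.69,.08,.03],-np.pi/2))
c=shot("wrist","w4.png")
E
```

```text
6.3333 [0.69201448 0.07784508 0.15347344] 0.008918805078639746 (array([  0.4,  -2.8, 123.5]), np.float64(0.8388), 'j6', np.float64(39.05983564914206))
```

View pics/w4.png

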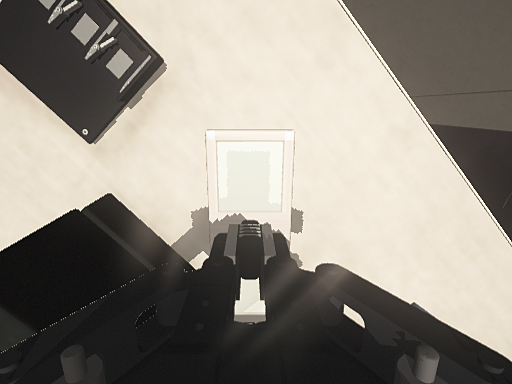

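The cover is held (centred near (250,190)), and the bare cart top lies below it. I'll turn and lower.

Call:
step_arm:
  moves:
    - [0.95,0,-3,20,0.15]
    - [0.95,0,-3,40,0.3]
    - [0.95,0,-3,60,0.45]
    - [0.95,0,-3,80,0.6]
    - [0.95,0,-3,100,0.75]
    - [0.95,0,-3,115,0.839]
    - [0.95,0,-3,125,0.839]
    - [0.95,0,-3,135,0.839]
    - [0.95,0,-3,140,0.839]
    - [0.95,0,-3,143,0.839]
    - [0.95,0,-3,144,0.839]

```text
time: 7.3
eef_pos: [0.6902, 0.0826, 0.0097]
tcp_rot: [[1.0, 0.012, -0.0], [0.012, -1.0, -0.0], [-0.0, 0.0, -1.0]]
force: [0.8, -0.4, -1.4]
opening: 0.0091
gripper_force: 49.6
```

Call:
step_arm:
  moves:
    - [0.95,0,0,1,0]
    - [0.95,0,0,2,0]
    - [0.95,0,0,3,0]
    - [0.95,0,0,3.5,0]
    - [0.95,0,0,3.5,0]

```text
time: 7.72
eef_pos: [0.6904, 0.0825, 0.0066]
tcp_rot: [[1.0, 0.01, 0.0], [0.01, -1.0, 0.0], [0.0, -0.0, -1.0]]
force: [-0.3, -0.1, -0.7]
opening: 0.0092
gripper_force: 49.6
```

Call:
step_arm:
  moves:
    - [0.95,0,0,1,0]
    - [0.95,0,0,1.5,0]
    - [0.95,0,0,1.5,0]

```text
time: 7.97
eef_pos: [0.6906, 0.0825, 0.0055]
tcp_rot: [[1.0, 0.01, 0.0], [0.01, -1.0, -0.0], [0.0, 0.0, -1.0]]
force: [-1.3, 0.2, 3.5]
opening: 0.009
gripper_force: 50.0
```

Call:
step_arm:
  moves:
    - [0.5,0,0,0,0]
    - [0.5,0,0,0,0]
    - [0.5,0,0,0,0]
    - [0.5,0,0,-15,0]
    - [0.5,0,0,-40,0]
    - [0.5,0,0,-80,0]
    - [0.5,0,0,-120,-0.1]
    - [0.5,0,0,-160,-0.2]
    - [0.5,0,-30,-190,-0.3]
    - [0.5,-10,-60,-210,-0.4]
    - [0.5,-20,-100,-210,-0.5]
    - [0.5,-40,-140,-210,-0.6]
  squeeze: 40

```text
time: 8.97
eef_pos: [0.652, 0.2206, 0.2194]
tcp_rot: [[0.818, 0.575, 0.007], [0.575, -0.818, 0.001], [0.007, 0.003, -1.0]]
force: [0.8, 0.3, -1.2]
opening: 0.0425
gripper_force: 0.0
```

```bash
python3 - <<'E'
from h import *
s=arm.read_state();print(s["time"],s["eef_pos"],s["opening"],s["joint_pos"],rel([.50,.36,.20],np.deg2rad(81)))
t=shot("top","t1.png")
E
```

```text
8.9667 [0.65199376 0.22064516 0.21936875] 0.04247659124235187 [9.27683524e+00 1.93605645e+01 8.40162740e+01 1.27174457e-02
 7.62142398e+01 6.41413318e+01] (array([ -44.2, -201.5,   18.5]), np.float64(0.7702), 'j6', np.float64(64.14133183144027))
```

Call:
step_arm:
  moves:
    - [0.5,-44,-201,18,-2.371]
    - [0.5,-44,-201,18,-2.371]
    - [0.5,-44,-201,18,-2.371]
    - [0.5,-44,-201,18,-2.371]
    - [0.5,-44,-201,18,-2.371]
    - [0.5,-44,-201,18,-2.371]
    - [0.5,-44,-201,18,-2.371]
    - [0.5,-44,-201,18,-2.371]
    - [0.5,-44,-201,18,-2.371]
    - [0.5,-44,-201,18,-2.371]
    - [0.5,-44,-201,18,-2.371]
    - [0.5,-44,-201,18,-2.371]

```text
time: 10.02
eef_pos: [0.4992, 0.3589, 0.1979]
tcp_rot: [[-0.518, 0.855, 0.001], [0.855, 0.518, 0.0], [-0.0, 0.001, -1.0]]
force: [-0.9, -0.2, 0.7]
opening: 0.0428
gripper_force: 0.0
```

```bash
python3 - <<'E'
from h import *
s=arm.read_state();print(s["time"],s["eef_pos"],s["joint_pos"],rel([.50,.36,.20],np.deg2rad(81)))
E
```

```text
10.0167 [0.49924629 0.35886969 0.1979125 ] [ 2.51579131e+01  1.11601428e+01  9.62381126e+01 -2.29157179e-03
  7.25538042e+01 -6.05705559e+00] (array([ 0.6,  1.2, -2.1]), np.float64(-0.8689), 'j6', np.float64(-6.057055594398836))
```

Call:
step_arm:
  moves:
    - [0.5,0,0,0,-0.869]
    - [0.5,0,0,0,-0.869]
    - [0.5,0,0,0,-0.869]
    - [0.5,0,0,0,-0.869]
    - [0.5,0,0,0,-0.869]
    - [0.5,0,0,0,-0.869]
    - [0.5,0,0,0,-0.869]
    - [0.5,0,0,0,-0.869]

```text
time: 10.68
eef_pos: [0.4993, 0.3589, 0.1978]
tcp_rot: [[-0.987, 0.161, 0.001], [0.161, 0.987, 0.0], [-0.001, 0.0, -1.0]]
force: [-0.4, -0.9, -0.9]
opening: 0.0429
gripper_force: 0.0
```

```bash
python3 - <<'E'
from h import *
s=arm.read_state();print(s["time"],s["eef_pos"])
c=shot("wrist","w5.png")
cv2.imwrite("pics/w5b.png",cv2.resize(c["color"][40:300,100:500],None,fx=2,fy=2,interpolation=2))
E
```

```text
10.6833 [0.49928967 0.35887858 0.19783417]
```

View pics/w5b.png

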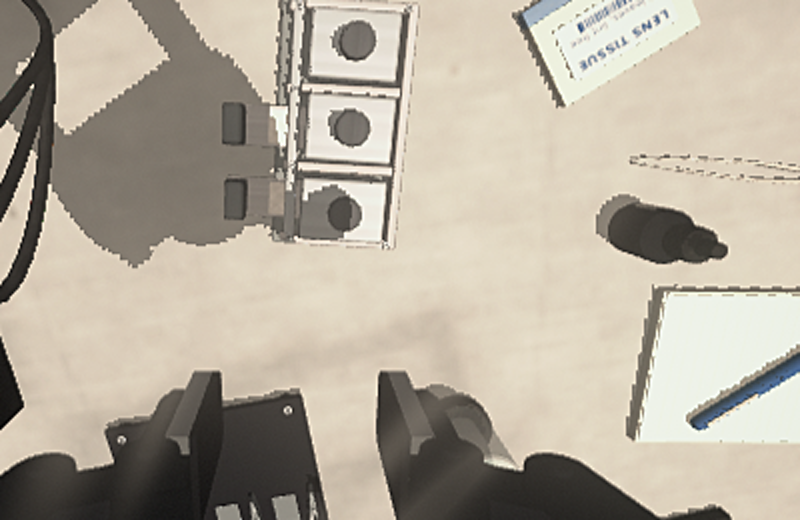

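The press crop shows weights in all three bays. Grips stand only in the middle bay (234,124) and the lower bay (235,198), so the +y bay has no carrier. I'll compute the press axis and grip poses.

```bash
python3 - <<'E'
from h import *
c=load("w5");f=lambda p:np.array(p,float)/2+[100,40]
def yaw(a,b,z):
    P=plane(c,[f(a),f(b)],z);d=P[1]-P[0];return P.round(4).tolist(),np.degrees(np.arctan2(d[1],d[0]))
print("rear",yaw((393,247),(415,5),.03)); print("div",yaw((300,167),(388,176),.03),yaw((302,90),(398,97),.03))
print("bar",yaw((289,235),(302,5),.022))
g=cv2.cvtColor(c["color"],6)
sub=g[80:165,205:240]
m=np.zeros_like(g);m[85:155,208:225]=1
for i,s,ce,mk in blobs((g<95)&(m>0),40):
    k=cv2.findContours(mk.astype(np.uint8),0,1)[0][0];r=cv2.minAreaRect(k);P=plane(c,ce,.041)[0];bx=plane(c,cv2.boxPoints(r),.041)
    e=np.diff(np.vstack([bx,bx[:1]]),axis=0);L=np.linalg.norm(e,axis=1);j=L.argmax()
    print(s,ce,P.round(4),"len",L.round(4),"long yaw",np.degrees(np.arctan2(e[j][1],e[j][0]))%180)
w=load("w1")
E
```

```text
rear ([[0.4976, 0.4121, 0.03], [0.3771, 0.4372, 0.03]], np.float64(168.21203764883538))
div ([[0.4459, 0.3676, 0.03], [0.4583, 0.414, 0.03]], np.float64(74.95915548337578)) ([[0.4074, 0.375, 0.03], [0.419, 0.4239, 0.03]], np.float64(76.73817194434868))
bar ([[0.4828, 0.3552, 0.022], [0.3664, 0.3817, 0.022]], np.float64(167.17179725230642))
[211  91  12  22 252] [216.49206349 101.54761905] [0.4181 0.3375 0.041 ] len [0.0111 0.0205 0.0113 0.0205] long yaw 168.46842941557654
[212 129  12  21 241] [217.38589212 138.82157676] [0.4553 0.3311 0.041 ] len [0.0115 0.021  0.0118 0.021 ] long yaw 168.52536181979949
```

```bash
python3 - <<'E'
from h import *
print(rel([.4553,.3311,.11],np.deg2rad(77.8)))
E
```

```text
(array([ 38.9, -34.7,  87.7]), np.float64(0.0474), 'j6', np.float64(-55.35650267892169))
```

Call:
step_arm:
  moves:
    - [0.68,39,-35,0,0.047]
    - [0.68,39,-35,30,0.047]
    - [0.68,39,-35,60,0.047]
    - [0.68,39,-35,88,0.047]
    - [0.68,39,-35,88,0.047]
    - [0.68,39,-35,88,0.047]

```text
time: 11.23
eef_pos: [0.4542, 0.3303, 0.1082]
tcp_rot: [[-0.978, 0.21, -0.003], [0.21, 0.978, -0.001], [0.002, -0.002, -1.0]]
force: [0.0, 0.3, 0.7]
opening: 0.0274
gripper_force: 0.0
```

```bash
python3 - <<'E'
from h import *
s=arm.read_state();print(s["time"],s["eef_pos"],s["opening"])
c=shot("wrist","w6.png")
cv2.imwrite("pics/w6b.png",cv2.resize(c["color"][40:260,130:400],None,fx=2,fy=2,interpolation=2))
E
```

```text
11.2333 [0.45420794 0.33028734 0.10821153] 0.027417723938776194
```

View pics/w6b.png

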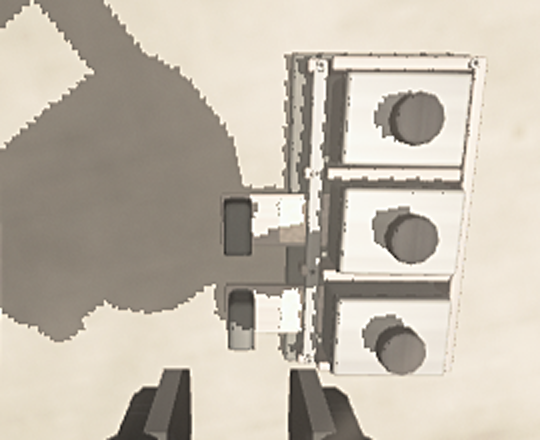

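The closer view has grip tops at crop (237,225) for b and (241,319) for c. The fingers are at 190 and 290, so tool y already fits.

```bash
python3 - <<'E'
from h import *
a,c=load("w5"),load("w6");f=lambda p:np.array(p,float)/2+[130,40]
g=cv2.cvtColor(c["color"],6);m=np.zeros_like(g);m[130:222,238:260]=1
for i,s,ce,mk in blobs((g<100)&(m>0),60):
    k=cv2.findContours(mk.astype(np.uint8),0,1)[0][0];bx=plane(c,cv2.boxPoints(cv2.minAreaRect(k)),.041)
    e=np.diff(np.vstack([bx,bx[:1]]),axis=0);L=np.linalg.norm(e,axis=1);j=L.argmax()
    print(s,ce,plane(c,ce,.041)[0].round(4),"len",L.round(4),"yaw",np.degrees(np.arctan2(e[j][1],e[j][0]))%180)
    print(plane(c,[(s[0]+s[2]/2,s[1]),(s[0]+s[2]/2,s[1]+s[3])],.041))
print(tri([(a,(216.5,102)),(c,f((237,225)))]),tri([(a,(217,139)),(c,f((241,319)))]))
def yaw(a,b,z):
    P=plane(c,[f(a),f(b)],z);d=P[1]-P[0];return P.round(4).tolist(),np.degrees(np.arctan2(d[1],d[0]))
print("barfront",yaw((302,360),(313,60),.022),"rear",yaw((447,375),(475,60),.03))
E
```

```text
[242 139  14  29 289] [248.23183391 153.30449827] [0.4167 0.3366 0.041 ] len [0.0097 0.0212 0.0099 0.0212] yaw 167.34324839467698
[[0.40639713 0.33944218 0.041     ]
 [0.42784024 0.33478178 0.041     ]]
[244 185  13  29 171] [249.64912281 193.21052632] [0.4476 0.331  0.041 ] len [0.0093 0.0232 0.0096 0.0232] yaw 167.45608309313675
[[0.44124723 0.33306136 0.041     ]
 [0.46479071 0.32798088 0.041     ]]
(array([0.41807672, 0.33627342, 0.02855386]), np.float64(0.00019966910258673032)) (array([0.45619777, 0.32960458, 0.03086697]), np.float64(0.00026708320012852615))
barfront ([[0.4832, 0.3515, 0.022], [0.3637, 0.3778, 0.022]], np.float64(167.58931584567495)) rear ([[0.4996, 0.4105, 0.03], [0.377, 0.4345, 0.03]], np.float64(168.93287138459928))
```

Call:
step_arm:
  moves:
    - [0.73,-1,0,35,0]
    - [0.73,-1,0,65,0]
    - [0.73,-1,0,78,0]
    - [0.73,-1,0,83,0]
    - [0.73,-1,0,83,0]

```text
time: 11.7
eef_pos: [0.4565, 0.3308, 0.0264]
tcp_rot: [[-0.978, 0.209, 0.0], [0.209, 0.978, 0.0], [-0.0, 0.0, -1.0]]
force: [-0.1, 0.5, 0.6]
opening: 0.0234
gripper_force: 0.0
```

Call:
step_arm:
  moves:
    - [0.8,1,0,1,0]
    - [0.85,1,0,1,0]
    - [0.95,1,0,1,0]
    - [0.95,1,0,1,0]
    - [0.95,1,0,1,0]
    - [0.95,1,0,1,0]
  squeeze: 60

```text
time: 12.2
eef_pos: [0.4565, 0.3313, 0.0271]
tcp_rot: [[-0.978, 0.208, 0.003], [0.208, 0.978, 0.001], [-0.003, 0.002, -1.0]]
force: [-0.9, -2.1, 7.3]
opening: 0.0083
gripper_force: 62.2
```

Call:
step_arm:
  moves:
    - [0.95,0,0,-0.5,0]
    - [0.95,0,0,-1,0]
    - [0.95,0,0,-1,0]

```text
time: 12.45
eef_pos: [0.4563, 0.3313, 0.0271]
tcp_rot: [[-0.978, 0.208, 0.003], [0.208, 0.978, 0.001], [-0.003, 0.002, -1.0]]
force: [2.2, -0.4, 4.0]
opening: 0.0082
gripper_force: 61.8
```

Call:
step_arm:
  moves:
    - [0.95,0,-1,-1,0]
    - [0.95,0,-3,-1,0]
    - [0.95,0,-6,-1,0]
    - [0.95,0,-10,-1,0]
    - [0.95,0,-14,-1,0]
    - [0.95,0,-18,-1,0]
    - [0.95,0,-22,-1,0]
    - [0.95,0,-26,-1,0]
    - [0.95,0,-30,-1,0]
    - [0.95,0,-34,-1,0]

```text
time: 13.28
eef_pos: [0.4481, 0.2978, 0.027]
tcp_rot: [[-0.978, 0.208, 0.001], [0.208, 0.978, 0.001], [-0.001, 0.001, -1.0]]
force: [2.1, 1.9, -0.4]
opening: 0.0085
gripper_force: 61.3
```

Call:
step_arm:
  moves:
    - [0.95,0,-3,0,0]
    - [0.95,0,-6,0,0]
    - [0.95,0,-9,0,0]
    - [0.95,0,-12,0,0]
    - [0.95,0,-15,0,0]
    - [0.95,0,-18,0,0]
    - [0.95,0,-21,0,0]
    - [0.95,0,-24,0,0]
    - [0.95,0,-27,0,0]
    - [0.95,0,-29,0,0]
    - [0.95,0,-29,0,0]
    - [0.95,0,-29,0,0]

```text
time: 14.28
eef_pos: [0.4418, 0.269, 0.0268]
tcp_rot: [[-0.978, 0.208, -0.0], [0.208, 0.978, -0.0], [0.0, -0.0, -1.0]]
force: [-0.1, -0.4, -0.0]
opening: 0.008
gripper_force: 61.2
```

```bash
python3 - <<'E'
from h import *
s=arm.read_state();print(s["time"],s["eef_pos"],s["opening"])
c=shot("wrist","w7.png")
cv2.imwrite("pics/w7b.png",cv2.resize(c["color"][0:260,100:460],None,fx=2,fy=2,interpolation=2))
E
```

```text
14.2833 [0.44176543 0.26897376 0.0268001 ] 0.00797433199545797
```

View pics/w7b.png

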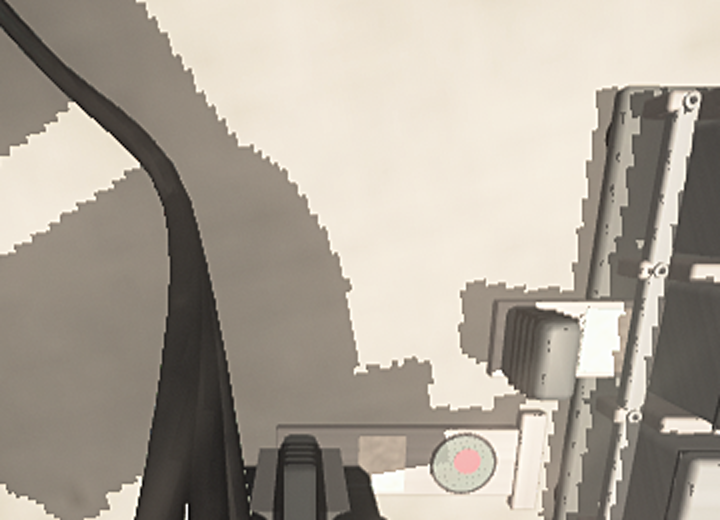

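Carrier c is fully out: its head is at crop (530,465), past the bed edge at about 570, and the coverslip is at (463,463). It lies straight along the image x axis.

```bash
python3 - <<'E'
from h import *
s=arm.read_state();c=load("w7");f=lambda p:np.array(p,float)/2+[100,0]
R=s["tcp_rot"]
for p in [(463,463),(278,427),(518,430),(521,412),(546,412),(513,507)]:
    X=plane(c,f(p),.015)[0];print(p,X.round(4),(1000*R.T@(X-s["eef_pos"])).round(1))
print(s["joint_pos"])
E
```

```text
(463, 463) [0.4526 0.3163 0.015 ] [-0.6 48.5 11.9]
(278, 427) [0.4296 0.2645 0.015 ] [11.  -7.  11.9]
(518, 430) [0.4454 0.3336 0.015 ] [10.  63.9 11.9]
(521, 412) [0.44   0.3351 0.015 ] [15.6 64.1 11.9]
(546, 412) [0.4415 0.3422 0.015 ] [15.6 71.5 11.9]
(513, 507) [0.4705 0.3295 0.015 ] [-15.4  65.   11.9]
[ 1.87687964e+01  1.32545610e+01  1.14561914e+02 -1.09296383e-03
  5.21940384e+01 -5.92071632e+01]
```

Call:
step_arm:
  moves:
    - [0.95,0,-1,-5,0]
    - [0.95,0,-1,-25,0]
    - [0.95,0,-1,-55,0]
    - [0.95,0,0,-90,0]
    - [0.95,0,15,-95,0.12]
    - [0.95,-10,30,-95,0.24]
    - [0.95,-25,50,-95,0.36]
    - [0.95,-40,65,-95,0.48]
    - [0.95,-60,77,-95,0.6]
    - [0.95,-80,77,-95,0.72]
    - [0.95,-105,77,-95,0.84]
    - [0.95,-124,77,-95,0.96]

```text
time: 15.33
eef_pos: [0.5807, 0.3186, 0.1223]
tcp_rot: [[-0.385, 0.923, 0.001], [0.923, 0.385, 0.0], [-0.0, 0.001, -1.0]]
force: [0.2, 0.3, -1.4]
opening: 0.0086
gripper_force: 61.2
```

```bash
python3 - <<'E'
from h import *
s=arm.read_state();print(s["time"],s["eef_pos"],s["opening"],s["gripper_force"],rel([.5794,.3183,.08],np.deg2rad(1.6)))
E
```

```text
15.3333 [0.58069741 0.31861632 0.12227131] 0.008555194547013114 61.202874183654785 (array([ 0.2, -1.3, 42.3]), np.float64(0.3676), 'j6', np.float64(-3.6875312180195894))
```

Call:
step_arm:
  moves:
    - [0.95,0,-1,0,0.12]
    - [0.95,0,-1,0,0.24]
    - [0.95,0,-1,0,0.368]
    - [0.95,0,-1,15,0.368]
    - [0.95,0,-1,30,0.368]
    - [0.95,0,-1,42,0.368]
    - [0.95,0,-1,42,0.368]
    - [0.95,0,-1,42,0.368]

```text
time: 16.0
eef_pos: [0.5769, 0.3178, 0.0777]
tcp_rot: [[-0.034, 0.999, -0.004], [0.999, 0.034, -0.001], [-0.001, -0.004, -1.0]]
force: [-0.3, -0.4, -0.7]
opening: 0.0082
gripper_force: 61.2
```

```bash
python3 - <<'E'
from h import *
s=arm.read_state();print(s["time"],s["eef_pos"],s["tcp_rot"][:,1],s["joint_pos"])
c=shot("wrist","w8.png")
cv2.imwrite("pics/w8b.png",cv2.resize(c["color"][60:320,200:480],None,fx=2.3,fy=2.3,interpolation=2))
E
```

```text
16.0 [0.57693622 0.31783379 0.07766412] [ 0.99940587  0.03426164 -0.00374815] [1.90071057e+01 2.48988196e+01 9.27289106e+01 1.32133132e-03
 6.25965289e+01 1.70429285e+01]
```

View pics/w8b.png

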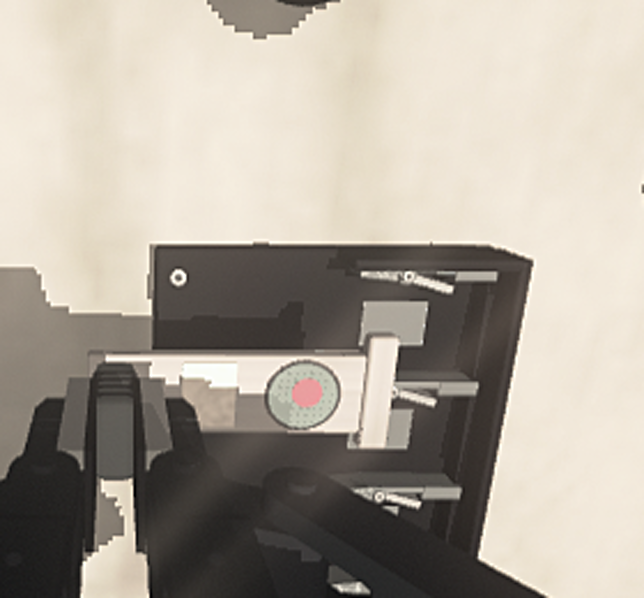

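The carrier is held level above slot 0 and parallel to the tray: the plate edge at row 352 and the tray edge at row 245 are both horizontal. The screw is at crop (178,277) and the head at (380,390).

```bash
python3 - <<'E'
from h import *
b,c=load("w2"),load("w8");f=lambda p:np.array(p,float)/2.3+[200,60]
g=lambda p:np.array(p,float)/2+[90,0]
s=arm.read_state();R=s["tcp_rot"];e=s["eef_pos"]
P=plane(b,[g((201,311)),g((388,351))],.011);print("w2 screws",P.round(4),P.mean(0),np.degrees(np.arctan2(P[0,0]-P[1,0],P[0,1]-P[1,1])))
print("w8 screw",plane(c,f((178,277)),.011).round(4))
print("w8 edge",plane(c,[f((155,245)),f((340,245)),f((155,347))],.010).round(4))
z=e[2]-.0168+.005
for n,p in(("cov",(304,394)),("pl",(90,352)),("pl",(365,352)),("plb",(365,433)),("hd",(372,333)),("hd",(360,447)),("hdF",(398,333))):
    X=plane(c,f(p),z)[0];print(n,X.round(4),(1000*R.T@(X-e)).round(1))
print("pawls hinge",plane(c,[f((408,276)),f((393,388)),f((378,495))],.018).round(4))
print("back wall",plane(c,[f((530,262)),f((476,560))],.028).round(4))
E
```

```text
w2 screws [[0.5969 0.3344 0.011 ]
 [0.6003 0.2221 0.011 ]] [0.59860832 0.27825849 0.011     ] -1.7433042664802088
w8 screw [[0.597  0.3344 0.011 ]]
w8 edge [[0.5888 0.3448 0.01  ]
 [0.6502 0.3469 0.01  ]
 [0.5907 0.3088 0.01  ]]
cov [0.6254 0.3186 0.0672] [-1.1 47.5 11.7]
pl [0.5698 0.3284 0.0672] [10.5 -7.7 11.8]
pl [0.6395 0.3307 0.0672] [10.5 62.1 11.7]
plb [0.6428 0.308  0.0672] [-12.3  64.5  11.7]
hd [0.6406 0.3359 0.0672] [15.6 63.3 11.7]
hd [0.642  0.3039 0.0672] [-16.4  63.6  11.7]
hdF [0.6471 0.3361 0.0672] [15.6 69.8 11.7]
pawls hinge [[0.6706 0.339  0.018 ]
 [0.6718 0.2996 0.018 ]
 [0.6728 0.258  0.018 ]]
back wall [[0.7024 0.347  0.028 ]
 [0.7062 0.2395 0.028 ]]
```

Call:
step_arm:
  moves:
    - [0.95,1,2.5,10,0.004]
    - [0.95,1,2.5,25,0.004]
    - [0.95,1,2.5,38,0.004]
    - [0.95,1,2.5,44,0.004]
    - [0.95,1,2.5,48,0.004]
    - [0.95,1,2.5,48,0.004]
    - [0.95,1,2.5,48,0.004]

```text
time: 16.63
eef_pos: [0.5808, 0.3193, 0.0317]
tcp_rot: [[-0.029, 1.0, -0.0], [1.0, 0.029, -0.0], [-0.0, -0.0, -1.0]]
force: [0.4, -0.2, 0.3]
opening: 0.0083
gripper_force: 61.2
```

Call:
step_arm:
  moves:
    - [0.95,-0.6,-1,2,0]
    - [0.95,-0.6,-1,4,0]
    - [0.95,-0.6,-1,5,0]
    - [0.95,-0.6,-1,5,0]
    - [0.95,-0.6,-1,5,0]

```text
time: 17.05
eef_pos: [0.58, 0.3187, 0.0271]
tcp_rot: [[-0.029, 1.0, 0.0], [1.0, 0.029, 0.0], [0.0, 0.0, -1.0]]
force: [0.3, 0.4, 0.4]
opening: 0.0081
gripper_force: 61.2
```

Call:
step_arm:
  moves:
    - [0.95,0,0,0.5,0]
    - [0.95,0,0,1,0]
    - [0.95,0,0,1,0]

```text
time: 17.3
eef_pos: [0.58, 0.3188, 0.0271]
tcp_rot: [[-0.029, 1.0, -0.0], [1.0, 0.029, -0.0], [-0.0, -0.0, -1.0]]
force: [-3.1, -1.6, 5.6]
opening: 0.0083
gripper_force: 62.1
```

Call:
step_arm:
  moves:
    - [0.95,0,2,-0.7,0]
    - [0.95,0,5,-0.7,0]
    - [0.95,0,9,-0.7,0]
    - [0.95,0,13,-0.7,0]
    - [0.95,0,17,-0.7,0]
    - [0.95,0,21,-0.7,0]
    - [0.95,0,24,-0.7,0]
    - [0.95,0,27,-0.7,0]
    - [0.95,0,30,-0.7,0]
    - [0.95,0,30,-0.7,0]

```text
time: 18.13
eef_pos: [0.61, 0.3196, 0.0271]
tcp_rot: [[-0.029, 1.0, -0.001], [1.0, 0.029, -0.0], [-0.0, -0.001, -1.0]]
force: [-3.3, -0.4, 5.8]
opening: 0.0082
gripper_force: 62.0
```

Call:
step_arm:
  moves:
    - [0.95,0,3,-0.5,0]
    - [0.95,0,6,-0.5,0]
    - [0.95,0,9,-0.5,0]
    - [0.95,0,12,-0.5,0]
    - [0.95,0,14,-0.5,0]
    - [0.95,0,15,-0.5,0]
    - [0.95,0,16,-0.5,0]
    - [0.95,0,17,-0.5,0]
    - [0.95,0,17,-0.5,0]

```text
time: 18.88
eef_pos: [0.6245, 0.32, 0.0271]
tcp_rot: [[-0.029, 1.0, -0.007], [1.0, 0.029, -0.001], [-0.001, -0.007, -1.0]]
force: [-12.8, -2.0, 11.8]
opening: 0.0085
gripper_force: 62.7
```

Call:
step_arm:
  moves:
    - [0.95,0,-2,-1,0]
    - [0.95,0,-4,-1.5,0]
    - [0.95,0,-4,-1.5,0]

```text
time: 19.13
eef_pos: [0.6229, 0.32, 0.0283]
tcp_rot: [[-0.029, 1.0, 0.001], [1.0, 0.029, 0.0], [0.0, 0.001, -1.0]]
force: [-0.0, -0.3, -0.7]
opening: 0.0078
gripper_force: 61.2
```

```bash
python3 - <<'E'
from h import *
c=shot("wrist","w9.png")
cv2.imwrite("pics/w9b.png",cv2.resize(c["color"][80:300,180:480],None,fx=2.6,fy=2.6,interpolation=2))
E
```

```text
(no output)
```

View pics/w9b.png

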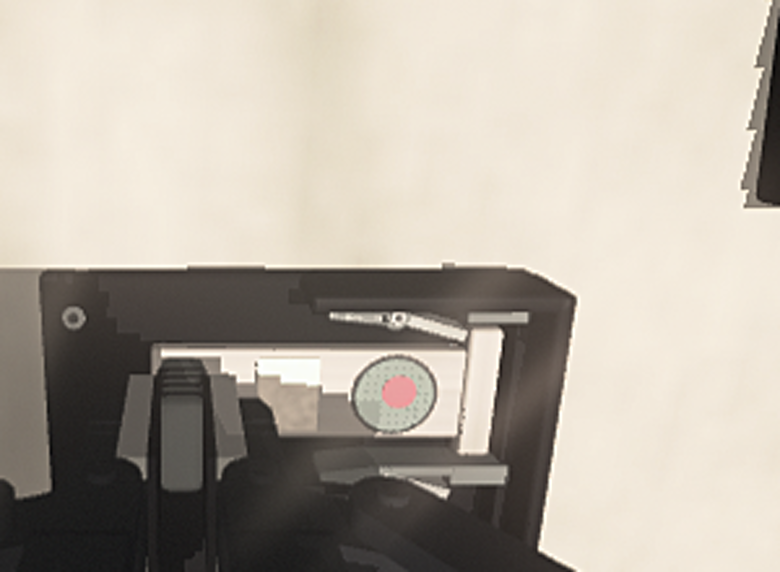

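The pawl tip at (465,337) sits behind the head (470–500), so carrier c is latched in slot 0. Now I'll release and go to carrier b.

Call:
step_arm:
  moves:
    - [0.95,0,0,1,0]
    - [0.95,0,0,1,0]
    - [0.7,0,0,0.5,0]
    - [0.7,0,0,0.5,0]
    - [0.7,0,0,0,0]
    - [0.7,0,0,-10,0]
    - [0.7,0,0,-30,0]
    - [0.7,0,0,-60,0]
    - [0.7,0,-10,-95,0]
    - [0.7,0,-40,-110,-0.12]
    - [0.7,0,-75,-110,-0.24]
    - [0.7,0,-110,-110,-0.36]

```text
time: 20.18
eef_pos: [0.5133, 0.3171, 0.1417]
tcp_rot: [[-0.384, 0.923, 0.005], [0.923, 0.384, 0.002], [-0.0, 0.005, -1.0]]
force: [-0.3, -0.6, 0.3]
opening: 0.0255
gripper_force: 0.0
```

```bash
python3 - <<'E'
from h import *
s=arm.read_state();print(s["time"],s["eef_pos"],s["opening"],rel([.4172,.337,.11],np.deg2rad(77.7)))
c=shot("wrist","w10.png")
E
```

```text
20.1833 [0.51329    0.3170573  0.14169312] 0.025454935439522246 (array([ 55.3, -81.2,  31.3]), np.float64(-0.9619), 'j6', np.float64(-1.6462459392036477))
```

Call:
step_arm:
  moves:
    - [0.7,18,-27,0,-0.12]
    - [0.7,36,-54,0,-0.24]
    - [0.7,55,-81,10,-0.36]
    - [0.7,55,-81,31,-0.962]
    - [0.7,55,-81,31,-0.962]
    - [0.7,55,-81,31,-0.962]
    - [0.7,55,-81,31,-0.962]
    - [0.7,55,-81,31,-0.962]
    - [0.7,55,-81,31,-0.962]
    - [0.7,55,-81,31,-0.962]
    - [0.7,55,-81,31,-0.962]

```text
time: 21.15
eef_pos: [0.4172, 0.337, 0.1081]
tcp_rot: [[-0.975, 0.22, 0.001], [0.22, 0.975, 0.0], [-0.001, 0.0, -1.0]]
force: [0.6, -0.1, 0.2]
opening: 0.0255
gripper_force: 0.0
```

```bash
python3 - <<'E'
from h import *
s=arm.read_state();print(s["time"],s["eef_pos"],s["opening"],s["tcp_rot"][:,1])
c=shot("wrist","w11.png")
cv2.imwrite("pics/w11b.png",cv2.resize(c["color"][60:290,150:420],None,fx=2,fy=2,interpolation=2))
g=cv2.cvtColor(c["color"],6);m=np.zeros_like(g);m[150:222,236:262]=1
for i,st,ce,mk in blobs((g<100)&(m>0),60):
    print(st,ce,plane(c,ce,.041)[0].round(4))
print(rel([.4172,.337,.0265],np.deg2rad(77.7)))
E
```

```text
21.15 [0.4172     0.33700434 0.10808204] 0.02545763950938914 [2.20193286e-01 9.75456164e-01 4.34491118e-04]
[243 183  14  30 165] [248.73333333 191.27272727] [0.4091 0.3375 0.041 ]
(array([ 0. ,  0. , 81.5]), np.float64(-0.007), 'j6', np.float64(-50.49252573044572))
```

View pics/w11b.png

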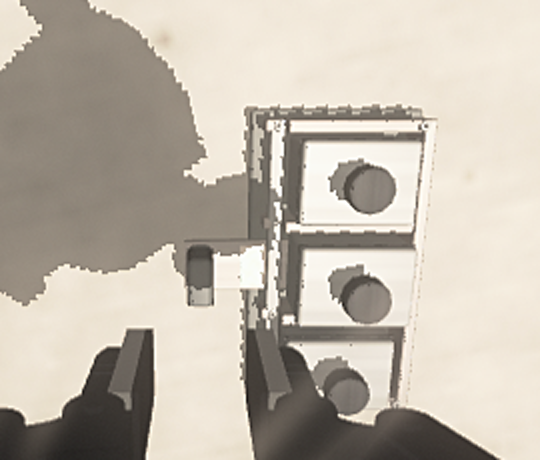

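Weight c lies flat in its bay. Grip b is at crop (200,275), centred between the fingers (153 and 247), so I'll descend, grip and pull.

Call:
step_arm:
  moves:
    - [0.73,0,0,35,-0.007]
    - [0.73,0,0,62,-0.007]
    - [0.73,0,0,76,-0.007]
    - [0.73,0,0,81,-0.007]
    - [0.73,0,0,81,-0.007]
    - [0.8,0,0,81,-0.007]
    - [0.95,0,0,81,-0.007]
    - [0.95,0,0,81,-0.007]
    - [0.95,0,0,81,-0.007]
    - [0.95,0,0,81,-0.007]
    - [0.95,0,0,81,-0.007]
  squeeze: 60

```text
time: 22.12
eef_pos: [0.418, 0.3374, 0.0281]
tcp_rot: [[-0.977, 0.211, 0.002], [0.211, 0.977, 0.001], [-0.002, 0.001, -1.0]]
force: [-1.4, -2.0, 5.9]
opening: 0.0082
gripper_force: 61.1
```

Call:
step_arm:
  moves:
    - [0.95,0,0,-1,0]
    - [0.95,0,0,-1.8,0]
    - [0.95,0,-2,-1.8,0]
    - [0.95,0,-5,-1.8,0]
    - [0.95,0,-9,-1.8,0]
    - [0.95,0,-13,-1.8,0]
    - [0.95,0,-17,-1.8,0]
    - [0.95,0,-21,-1.8,0]
    - [0.95,0,-25,-1.8,0]
    - [0.95,0,-29,-1.8,0]
    - [0.95,0,-33,-1.8,0]

```text
time: 23.03
eef_pos: [0.4098, 0.3039, 0.0284]
tcp_rot: [[-0.977, 0.211, -0.001], [0.211, 0.977, -0.001], [0.0, -0.001, -1.0]]
force: [0.4, 1.6, -0.6]
opening: 0.0081
gripper_force: 60.2
```

Call:
step_arm:
  moves:
    - [0.95,0,-3,0,0]
    - [0.95,0,-6,0,0]
    - [0.95,0,-9,0,0]
    - [0.95,0,-12,0,0]
    - [0.95,0,-15,0,0]
    - [0.95,0,-18,0,0]
    - [0.95,0,-21,0,0]
    - [0.95,0,-24,0,0]
    - [0.95,0,-27,0,0]
    - [0.95,0,-29,0,0]
    - [0.95,0,-29,0,0]
    - [0.95,0,-29,0,0]

```text
time: 24.03
eef_pos: [0.404, 0.2762, 0.0285]
tcp_rot: [[-0.977, 0.211, 0.0], [0.211, 0.977, 0.0], [-0.0, 0.0, -1.0]]
force: [0.5, 0.3, -0.5]
opening: 0.0085
gripper_force: 60.2
```

```bash
python3 - <<'E'
from h import *
s=arm.read_state();print(s["time"],s["eef_pos"],s["opening"])
c=shot("wrist","w12.png");R=s["tcp_rot"];e=s["eef_pos"]
# coverslip: pink spot centroid
im=c["color"].astype(int);m=(im[...,2]-im[...,1]>50)&(im[...,2]>150)
for i,st,ce,mk in blobs(m,20):
    X=plane(c,ce,.015)[0];print(st,ce,X.round(4),(1000*R.T@(X-e)).round(1))
w=load("w7");im=w["color"].astype(int);m=(im[...,2]-im[...,1]>50)&(im[...,2]>150)
for i,st,ce,mk in blobs(m,20): print("w7",ce)
print(rel([.5805,.2783,.12],np.deg2rad(1.7)))
E
```

```text
24.0333 [0.40398192 0.27622237 0.02845265] 0.00850182736881378
[327 223  13  12 119] [332.63865546 228.63865546] [0.414  0.3249 0.015 ] [ 0.5 49.7 13.5]
w7 [333.1092437  230.07563025]
(array([-172.1,   39.2,  -91.5]), np.float64(1.3283), 'j6', np.float64(-56.734270031775374))
```

Call:
step_arm:
  moves:
    - [0.95,0,-1,-5,0]
    - [0.95,0,-1,-25,0]
    - [0.95,0,-1,-55,0]
    - [0.95,0,0,-85,0]
    - [0.95,-10,10,-92,0.12]
    - [0.95,-30,20,-92,0.24]
    - [0.95,-50,30,-92,0.36]
    - [0.95,-75,39,-92,0.48]
    - [0.95,-100,39,-92,0.6]
    - [0.95,-125,39,-92,0.72]
    - [0.95,-150,39,-92,0.84]
    - [0.95,-172,39,-92,0.96]

```text
time: 25.08
eef_pos: [0.5817, 0.2778, 0.1207]
tcp_rot: [[-0.382, 0.924, 0.0], [0.924, 0.382, 0.0], [-0.0, 0.0, -1.0]]
force: [-0.2, 0.2, 0.2]
opening: 0.0087
gripper_force: 60.2
```

Call:
step_arm:
  moves:
    - [0.95,0,0,0,0.12]
    - [0.95,0,0,0,0.24]
    - [0.95,0,0,0,0.368]
    - [0.95,0,0,15,0.368]
    - [0.95,0,0,30,0.368]
    - [0.95,0,0,40,0.368]
    - [0.95,0,0,40,0.368]
    - [0.95,0,0,40,0.368]

```text
time: 25.75
eef_pos: [0.5794, 0.2779, 0.0791]
tcp_rot: [[-0.03, 1.0, -0.003], [1.0, 0.03, -0.001], [-0.001, -0.003, -1.0]]
force: [0.2, -0.0, -0.4]
opening: 0.0082
gripper_force: 60.2
```

```bash
python3 - <<'E'
from h import *
s=arm.read_state();print(s["time"],s["eef_pos"],s["opening"],s["tcp_rot"][:,1])
c=shot("wrist","w13.png");R=s["tcp_rot"];e=s["eef_pos"]
cv2.imwrite("pics/w13b.png",cv2.resize(c["color"][60:320,170:480],None,fx=2.3,fy=2.3,interpolation=2))
im=c["color"].astype(int);m=(im[...,2]-im[...,1]>50)&(im[...,2]>150)
for i,st,ce,mk in blobs(m,15):
    X=plane(c,ce,e[2]-.018+.005)[0];print(st,ce,X.round(4),(1000*R.T@(X-e)).round(1))
w=load("w8");im=w["color"].astype(int);m=(im[...,2]-im[...,1]>50)&(im[...,2]>150)
for i,st,ce,mk in blobs(m,20): print("w8",ce)
E
```

```text
25.75 [0.57936171 0.27792247 0.07911726] 0.008183528110460102 [ 0.99953612  0.03034644 -0.00257705]
[374 145  11  11  92] [378.66304348 149.98913043] [0.6492 0.3273 0.0661] [47.2 71.3 12.8]
[327 223  13  12 123] [332.59349593 228.77235772] [0.6289 0.279  0.0661] [-0.4 49.5 12.9]
w8 [333.0625   230.421875]
```

View pics/w13b.png

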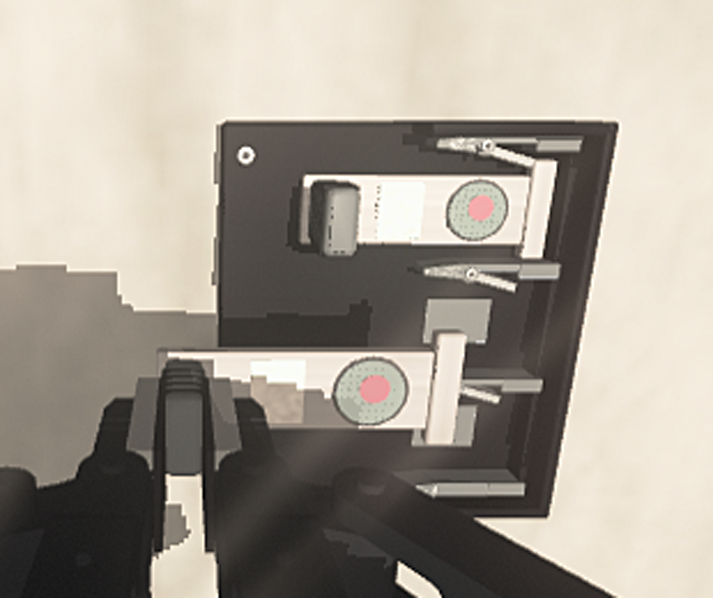

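Carrier c is still latched, with its catch at (515,157) behind the head. Carrier b is level and parallel above slot 1, head at (448,390).

Call:
step_arm:
  moves:
    - [0.95,0,0.5,15,0]
    - [0.95,0,0.5,30,0]
    - [0.95,0,0.5,40,0]
    - [0.95,0,0.5,46,0]
    - [0.95,0,0.5,48,0]
    - [0.95,0,0.5,48,0]
    - [0.95,0,0.5,48,0]

```text
time: 26.38
eef_pos: [0.5811, 0.2782, 0.0326]
tcp_rot: [[-0.03, 1.0, 0.0], [1.0, 0.03, 0.0], [0.0, 0.0, -1.0]]
force: [-0.4, 0.4, -0.5]
opening: 0.0082
gripper_force: 60.2
```

Call:
step_arm:
  moves:
    - [0.95,0,0,2,0]
    - [0.95,0,0,3.5,0]
    - [0.95,0,0,4.5,0]
    - [0.95,0,0,5,0]
    - [0.95,0,0,5,0]

```text
time: 26.8
eef_pos: [0.581, 0.2782, 0.0282]
tcp_rot: [[-0.03, 1.0, 0.0], [1.0, 0.03, 0.0], [0.0, 0.0, -1.0]]
force: [-2.1, -0.0, 4.2]
opening: 0.0082
gripper_force: 60.7
```

Contact with the floor. Slide in.

Call:
step_arm:
  moves:
    - [0.95,0,2,-0.7,0]
    - [0.95,0,5,-0.7,0]
    - [0.95,0,9,-0.7,0]
    - [0.95,0,13,-0.7,0]
    - [0.95,0,17,-0.7,0]
    - [0.95,0,21,-0.7,0]
    - [0.95,0,24,-0.7,0]
    - [0.95,0,27,-0.7,0]
    - [0.95,0,30,-0.7,0]
    - [0.95,0,30,-0.7,0]

```text
time: 27.63
eef_pos: [0.6113, 0.2789, 0.0282]
tcp_rot: [[-0.03, 1.0, 0.0], [1.0, 0.03, -0.0], [-0.0, 0.0, -1.0]]
force: [-2.4, -1.5, 3.2]
opening: 0.0082
gripper_force: 60.8
```

Call:
step_arm:
  moves:
    - [0.95,0,3,-0.5,0]
    - [0.95,0,6,-0.5,0]
    - [0.95,0,9,-0.5,0]
    - [0.95,0,12,-0.5,0]
    - [0.95,0,14,-0.5,0]
    - [0.95,0,15,-0.5,0]
    - [0.95,0,16,-0.5,0]
    - [0.95,0,17,-0.5,0]
    - [0.95,0,17,-0.5,0]

```text
time: 28.38
eef_pos: [0.6258, 0.2795, 0.0282]
tcp_rot: [[-0.03, 1.0, -0.006], [1.0, 0.03, -0.001], [-0.001, -0.006, -1.0]]
force: [-8.6, -2.0, 5.1]
opening: 0.0084
gripper_force: 60.9
```

Call:
step_arm:
  moves:
    - [0.95,0,-2,-0.5,0]
    - [0.95,0,-4,-0.8,0]
    - [0.95,0,-4,-0.8,0]

```text
time: 28.63
eef_pos: [0.6238, 0.2795, 0.0295]
tcp_rot: [[-0.03, 1.0, 0.001], [1.0, 0.03, 0.0], [0.0, 0.001, -1.0]]
force: [0.5, 0.6, -0.3]
opening: 0.0078
gripper_force: 60.2
```

```bash
python3 - <<'E'
from h import *
c=shot("wrist","w14.png")
cv2.imwrite("pics/w14b.png",cv2.resize(c["color"][80:300,180:480],None,fx=2.6,fy=2.6,interpolation=2))
E
```

```text
(no output)
```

View pics/w14b.png

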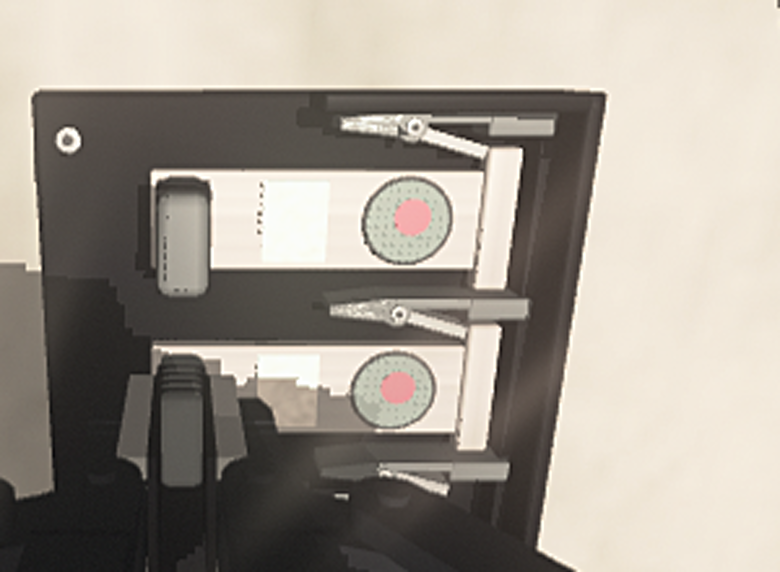

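Both heads sit behind their pawls: tips at (487,153) and (463,332), heads at 490 and 470. I'll release, rise, and find the cover numerically.

Call:
step_arm:
  moves:
    - [0.95,0,0,1,0]
    - [0.95,0,0,1,0]
    - [0.7,0,0,0.5,0]
    - [0.7,0,0,0.5,0]
    - [0.7,0,0,0,0]
    - [0.7,0,0,-15,0]
    - [0.7,0,0,-50,0]
    - [0.7,0,0,-90,0]
    - [0.7,0,0,-130,0]
    - [0.5,0,0,-170,0.1]
    - [0.5,0,10,-200,0.2]
    - [0.5,-30,25,-200,0.3]

```text
time: 29.68
eef_pos: [0.6525, 0.255, 0.2414]
tcp_rot: [[0.266, 0.964, 0.016], [0.964, -0.266, 0.005], [0.01, 0.014, -1.0]]
force: [1.5, 1.2, 1.2]
opening: 0.0429
gripper_force: 0.0
```

Call:
step_arm:
  moves:
    - [0.5,-30,20,0,0.12]
    - [0.5,-60,20,0,0.24]
    - [0.5,-100,10,0,0.36]
    - [0.5,-130,-10,0,0.48]
    - [0.5,-150,-40,0,0.6]
    - [0.5,-158,-50,0,0.72]
    - [0.5,-158,-50,0,0.84]
    - [0.5,-158,-50,0,0.96]
    - [0.5,-158,-50,0,1.08]
    - [0.5,-158,-50,0,1.2]
    - [0.5,-158,-50,0,1.3]
    - [0.5,-158,-50,0,1.3]

```text
time: 30.68
eef_pos: [0.5594, 0.1112, 0.2307]
tcp_rot: [[1.0, -0.001, 0.002], [-0.001, -1.0, 0.0], [0.002, -0.0, -1.0]]
force: [0.4, -0.2, 0.4]
opening: 0.0425
gripper_force: 0.0
```

```bash
python3 - <<'E'
from h import *
s=arm.read_state();print(s["time"],s["eef_pos"],s["tcp_rot"][:,1],s["joint_pos"])
c=shot("wrist","w15.png");print("cover grip exp px",proj(c,[.69,.0825,.03]))
g=cv2.cvtColor(c["color"],6)
for i,st,ce,mk in blobs(g<90,60): print(st,ce.round(1),plane(c,ce,.028)[0].round(4))
E
```

```text
30.6833 [0.55944321 0.11123256 0.23073852] [-7.63685512e-04 -9.99999708e-01 -3.27682098e-05] [-1.41005902e-01  3.42525291e+00  1.01193263e+02  2.10222392e-03
  7.52896717e+01  8.99022194e+01]
cover grip exp px [[274.45068514  51.37066449]]
[ 493    9   19   80 1196] [502.1  51. ] [ 0.6901 -0.1735  0.028 ]
[  36   36  135  105 7651] [114.   89.7] [0.6501 0.2682 0.028 ]
[271  41   9  21  64] [275.3  51. ] [0.6907 0.0813 0.028 ]
[  0  97   7  26 137] [  2.4 110. ] [0.6277 0.4037 0.028 ]
[112 109  10   9  74] [116.  113.1] [0.6238 0.2694 0.028 ]
[ 77 110  12   9  96] [ 82.5 114.1] [0.6228 0.3095 0.028 ]
[    0   152   512   232 91224] [304.6 279.9] [0.3956 0.0332 0.028 ]
[ 46 224  21  27 257] [ 60.4 236.6] [0.4632 0.3658 0.028 ]
[ 26 236  16  13  91] [ 35.3 240.1] [0.4582 0.4008 0.028 ]
[ 27 250  39  51 592] [ 54.1 274.7] [0.4047 0.3857 0.028 ]
[ 24 287  15  13  95] [ 32.3 292.1] [0.3764 0.4225 0.028 ]
```

Call:
step_arm:
  moves:
    - [0.5,30,10,-5,0]
    - [0.5,70,29,-5,0]
    - [0.5,105,29,0,0]
    - [0.5,105,29,30,0]
    - [0.5,105,29,60,0]
    - [0.5,105,29,85,0]
    - [0.5,105,29,85,0]
    - [0.5,105,29,85,0]

```text
time: 31.4
eef_pos: [0.6635, 0.0824, 0.1434]
tcp_rot: [[1.0, 0.002, -0.003], [0.002, -1.0, 0.0], [-0.003, -0.0, -1.0]]
force: [0.7, 0.5, 0.6]
opening: 0.0428
gripper_force: 0.0
```

```bash
python3 - <<'E'
from h import *
s=arm.read_state();print(s["time"],s["eef_pos"],s["tcp_rot"][:,1])
c=shot("wrist","w16.png");g=cv2.cvtColor(c["color"],6);print(proj(c,[.69,.0825,.03]))
m=np.zeros_like(g);m[40:230,190:330]=1
for i,st,ce,mk in blobs((g<110)&(m>0),40):
    k=cv2.findContours(mk.astype(np.uint8),0,1)[0][0]
    print(st,ce.round(1),plane(c,ce,.028)[0].round(4),cv2.minAreaRect(k))
# cover rim: bright lines
x,y=proj(c,[.69,.0825,.003])[0];print(x,y)
row=g[int(y)-20,200:310];print(row.tolist())
E
```

```text
31.4 [0.66346127 0.08240412 0.14343367] [ 2.47349605e-03 -9.99996925e-01 -1.78047430e-04]
[[248.8635425  156.27453193]]
[245 141  11  26 255] [249.9 154.4] [0.6914 0.0815 0.028 ] ((250.0, 153.5), (10.0, 25.0), 0.0)
[289 225  16   5  62] [295.9 227.5] [0.618  0.0355 0.028 ] ((296.5, 227.0), (4.0, 15.0), 90.0)
248.91749509280106 151.75589574833086
[237, 238, 238, 237, 237, 237, 237, 237, 237, 237, 238, 237, 237, 238, 238, 238, 238, 238, 239, 238, 238, 238, 238, 239, 239, 239, 206, 250, 246, 243, 243, 250, 211, 241, 239, 238, 239, 238, 238, 238, 238, 239, 239, 239, 238, 238, 239, 239, 238, 238, 238, 239, 238, 238, 238, 238, 238, 238, 238, 238, 237, 238, 238, 238, 238, 239, 237, 233, 247, 245, 241, 242, 223, 237, 237, 236, 236, 237, 236, 237, 236, 236, 236, 235, 236, 235, 235, 235, 235, 235, 236, 236, 236, 236, 236, 236, 235, 235, 236, 236, 237, 237, 237, 236, 237, 236, 236, 236, 235, 235]
```

The cover is where I left it, with its grip at pixel (250,154), i.e. (0.691, 0.082). Regrasping.

Call:
step_arm:
  moves:
    - [0.65,27,0,30,0]
    - [0.65,27,0,65,0]
    - [0.65,27,0,100,0]
    - [0.65,27,0,125,0]
    - [0.65,27,0,134,0]
    - [0.65,27,0,134,0]

```text
time: 31.95
eef_pos: [0.691, 0.0824, 0.01]
tcp_rot: [[1.0, 0.001, -0.001], [0.001, -1.0, 0.0], [-0.001, -0.0, -1.0]]
force: [-1.2, -0.6, 0.5]
opening: 0.0302
gripper_force: 0.0
```

Call:
step_arm:
  moves:
    - [0.75,0,0,0,0]
    - [0.95,0,0,0,0]
    - [0.95,0,0,0,0]
    - [0.95,0,0,0,0]
    - [0.95,0,0,0,0]
    - [0.95,0,0,0,0]
  squeeze: 60

```text
time: 32.45
eef_pos: [0.6941, 0.0823, 0.0145]
tcp_rot: [[1.0, 0.001, 0.006], [0.001, -1.0, -0.0], [0.006, 0.0, -1.0]]
force: [-0.6, 0.3, 7.3]
opening: 0.0087
gripper_force: 62.2
```

Call:
step_arm:
  moves:
    - [0.95,0,0,-3,0]
    - [0.95,0,0,-10,0]
    - [0.95,0,0,-30,0]
    - [0.95,0,0,-60,0]
    - [0.95,0,0,-100,0]
    - [0.95,0,0,-135,0]
    - [0.95,0,0,-135,0]
    - [0.95,0,0,-135,0]

```text
time: 33.12
eef_pos: [0.6933, 0.0823, 0.1498]
tcp_rot: [[1.0, 0.001, 0.007], [0.001, -1.0, -0.0], [0.007, 0.0, -1.0]]
force: [-0.8, 0.5, -1.8]
opening: 0.0087
gripper_force: 61.2
```

```bash
python3 - <<'E'
from h import *
s=arm.read_state();R=s["tcp_rot"];e=s["eef_pos"];print(s["time"],e,R.round(3).tolist(),s["opening"],s["gripper_force"],s["force"])
c=shot("wrist","w17.png");g=cv2.cvtColor(c["color"],6)
# expected cover corners if underside is 14.5 mm below... at top surface
for x in(-59,59):
  for y in(-23,23):
    print(x,y,proj(c,e+R@np.array([x,y,11.5])/1000).round(1))
# far edge rows & side columns: edges in gradient
sub=g[60:200,190:310]
ed=cv2.Canny(sub,25,60)
L=cv2.HoughLinesP(ed,1,np.pi/360,25,minLineLength=25,maxLineGap=6)
for l in L[:,0][:25]: print((l+[190,60,190,60]).tolist())
E
```

```text
33.1167 [0.69329223 0.08228041 0.1497693 ] [[1.0, 0.001, 0.007], [0.001, -1.0, -0.0], [0.007, 0.0, -1.0]] 0.008674148943509357 61.19886517524719 [-0.84492411  0.49538581 -1.78378288]
-59 -23 [[213.9 312. ]]
-59 23 [[284.  311.9]]
59 -23 [[205.9 128.7]]
59 23 [[291.1 128.6]]
[207, 134, 260, 134]
[206, 136, 274, 136]
[217, 146, 282, 146]
[217, 144, 281, 144]
[208, 165, 209, 199]
[208, 137, 211, 199]
[280, 199, 282, 145]
[246, 185, 246, 147]
[217, 142, 218, 199]
[279, 183, 280, 147]
```

The cover's centre lies 3 mm behind the TCP along tool x, and its yaw is aligned. Moving it over the tray with that offset.

Call:
step_arm:
  moves:
    - [0.95,0,-25,0,-0.12]
    - [0.95,-3,-50,0,-0.24]
    - [0.95,-6,-80,0,-0.36]
    - [0.95,-10,-110,0,-0.48]
    - [0.95,-14,-140,0,-0.6]
    - [0.95,-18,-170,0,-0.72]
    - [0.95,-18,-190,0,-0.84]
    - [0.95,-18,-201,0,-0.96]
    - [0.95,-18,-201,0,-1.08]
    - [0.95,-18,-201,0,-1.2]
    - [0.95,-18,-201,0,-1.32]
    - [0.95,-18,-201,0,-1.44]

```text
time: 34.17
eef_pos: [0.6715, 0.2831, 0.1422]
tcp_rot: [[0.123, 0.992, -0.005], [0.992, -0.123, -0.001], [-0.002, -0.005, -1.0]]
force: [-0.0, 0.1, -1.9]
opening: 0.0082
gripper_force: 61.2
```

Call:
step_arm:
  moves:
    - [0.95,0,0,10,-0.08]
    - [0.95,0,0,20,-0.16]
    - [0.95,0,0,35,-0.16]
    - [0.95,0,0,45,-0.16]
    - [0.95,0,0,45,-0.16]
    - [0.95,0,0,45,-0.16]

```text
time: 34.67
eef_pos: [0.672, 0.283, 0.0981]
tcp_rot: [[-0.029, 1.0, -0.004], [1.0, 0.029, -0.001], [-0.001, -0.004, -1.0]]
force: [0.7, 0.7, -2.1]
opening: 0.0083
gripper_force: 61.2
```

```bash
python3 - <<'E'
from h import *
s=arm.read_state();R=s["tcp_rot"];e=s["eef_pos"];print(s["time"],e,R.round(3).tolist(),s["opening"],s["force"])
c=shot("wrist","w18.png");g=cv2.cvtColor(c["color"],6)
for x,y in((56,-23),(56,23)): print(x,y,proj(c,e+R@np.array([x,y,11.5])/1000).round(1))
ed=cv2.Canny(g[80:210,180:340],25,60)
L=cv2.HoughLinesP(ed,1,np.pi/360,25,minLineLength=22,maxLineGap=5)
for l in L[:,0][:30]: print((l+[180,80,180,80]).tolist())
print(rel([.6749,.2837,.05],np.deg2rad(1.75)))
cv2.imwrite("pics/w18b.png",g)
E
```

```text
34.6667 [0.67199026 0.28298092 0.09814834] [[-0.029, 1.0, -0.004], [1.0, 0.029, -0.001], [-0.001, -0.004, -1.0]] 0.008346218585780722 [ 0.71972354  0.67310963 -2.09322635]
56 -23 [[208.3 134.5]]
56 23 [[293.  134.4]]
[180, 115, 230, 115]
[208, 135, 247, 135]
[205, 144, 281, 144]
[218, 184, 270, 184]
[217, 146, 272, 147]
[288, 209, 290, 158]
[278, 179, 280, 146]
[292, 203, 293, 157]
[230, 117, 290, 117]
[183, 136, 208, 136]
[270, 146, 271, 194]
[280, 209, 281, 161]
[236, 119, 276, 119]
[185, 163, 209, 163]
[231, 114, 290, 114]
[229, 124, 260, 130]
[217, 164, 271, 164]
[209, 153, 209, 184]
[262, 123, 290, 123]
[220, 185, 220, 209]
[240, 169, 262, 169]
[248, 135, 270, 135]
[191, 185, 193, 209]
[197, 184, 198, 209]
[230, 122, 270, 121]
[294, 156, 294, 133]
[218, 190, 218, 168]
[184, 185, 208, 184]
[246, 187, 273, 207]
[268, 204, 270, 181]
(array([ 0.4,  2.1, 49.7]), np.float64(-0.0015), 'j6', np.float64(12.28663923521084))
```

Call:
step_arm:
  moves:
    - [0.95,0.4,2,15,0]
    - [0.95,0.4,2,30,0]
    - [0.95,0.4,2,42,0]
    - [0.95,0.4,2,50,0]
    - [0.95,0.4,2,52,0]
    - [0.95,0.4,2,52,0]
    - [0.95,0.4,2,52,0]

```text
time: 35.3
eef_pos: [0.6754, 0.2838, 0.0486]
tcp_rot: [[-0.03, 1.0, 0.0], [1.0, 0.03, 0.0], [0.0, 0.0, -1.0]]
force: [0.5, -0.3, -1.1]
opening: 0.0084
gripper_force: 61.2
```

Call:
step_arm:
  moves:
    - [0.95,0,0,4,0]
    - [0.95,0,0,8,0]
    - [0.95,0,0,11,0]
    - [0.95,0,0,12,0]
    - [0.95,0,0,12,0]

```text
time: 35.72
eef_pos: [0.6748, 0.2837, 0.0359]
tcp_rot: [[-0.03, 1.0, -0.001], [1.0, 0.03, -0.0], [-0.0, -0.001, -1.0]]
force: [0.6, -0.1, -1.7]
opening: 0.0085
gripper_force: 61.2
```

Call:
step_arm:
  moves:
    - [0.95,0,0,1,0]
    - [0.95,0,0,2,0]
    - [0.95,0,0,2,0]

```text
time: 35.97
eef_pos: [0.6754, 0.2838, 0.0348]
tcp_rot: [[-0.03, 1.0, 0.001], [1.0, 0.03, 0.0], [0.0, 0.001, -1.0]]
force: [-0.9, -0.2, 0.1]
opening: 0.0083
gripper_force: 61.4
```

Call:
step_arm:
  moves:
    - [0.95,0,0,0.7,0]
    - [0.95,0,0,0.7,0]
    - [0.7,0,0,0.5,0]
    - [0.65,0,0,0.3,0]
    - [0.6,0,0,0,0]
    - [0.6,0,0,-10,0]
    - [0.6,0,0,-40,0]
    - [0.6,0,0,-80,0]
    - [0.6,0,0,-120,0]
    - [0.6,-50,0,-150,0]
    - [0.6,-50,0,-150,0]

```text
time: 36.88
eef_pos: [0.6795, 0.2324, 0.1915]
tcp_rot: [[-0.03, 1.0, 0.01], [1.0, 0.03, 0.0], [0.0, 0.01, -1.0]]
force: [-0.3, -0.8, 1.3]
opening: 0.0342
gripper_force: 0.0
```

```bash
python3 - <<'E'
from h import *
s=arm.read_state();print(s["time"],s["eef_pos"],s["opening"],s["force"])
c=shot("wrist","w19.png");g=cv2.cvtColor(c["color"],6)
ex=[np.array([np.cos(.0305),np.sin(.0305)]),np.array([-np.sin(.0305),np.cos(.0305)])]
seat=np.array([.6749,.2807])
def W(x,y,z): return np.r_[seat+ex[0]*x+ex[1]*y,z]/1
box=[W(x/1000,y/1000,.023) for x,y in((-23,-59),(23,-59),(23,59),(-23,59))]
print("exp corners",proj(c,box).round(1).tolist(),"grip",proj(c,W(0,0,.05)).round(1))
p=proj(c,box);m=np.zeros_like(g);cv2.fillPoly(m,[(p+(p-p.mean(0))*.12).round().astype(int)],1)
for i,st,ce,mk in blobs((g>150)&(m>0),200):
    k=cv2.findContours(mk.astype(np.uint8),0,1)[0][0];r=cv2.minAreaRect(k);bx=plane(c,cv2.boxPoints(r),.023)
    print(st,r,bx[:,:2].round(4).tolist(),bx.mean(0))
for i,st,ce,mk in blobs((g<100)&(m>0),60): print("dark",st,ce,plane(c,ce,.048)[0].round(4))
d=imaging.read_camera("side");t=imaging.read_camera("top")
cv2.imwrite("pics/end.png",c["color"])
E
```

```text
36.8833 [0.67945513 0.23236254 0.19147766] 0.03422094360680513 [-0.25082821 -0.8034251   1.28688307]
exp corners [[225.8, 180.8], [265.9, 180.6], [267.5, 69.6], [222.8, 69.6]] grip [[245.5 130. ]]
[ 220   67   49  116 4695] ((244.0, 124.5), (115.0, 48.0), 90.0) [[0.6472, 0.3414], [0.6965, 0.3428], [0.7022, 0.2208], [0.6471, 0.2194]] [0.67325248 0.28110601 0.023     ]
dark [220  63  51 125 879] [246.63936291 128.06370876] [0.676  0.2825 0.048 ]
dark [241 119  10  23 207] [245.45410628 130.04830918] [0.6749 0.2805 0.048 ]
```

The cover grip centroid is at (245.45,130.05), against (245.5,130.0) expected for a perfect seat. I'll check weight b's knob against the others numerically, then hand in.

```bash
python3 - <<'E'
from h import *
c=load("w15");g=cv2.cvtColor(c["color"],6);x=np.array([np.cos(np.deg2rad(77.7)),np.sin(np.deg2rad(77.7))])
for th in(60,70,80):
    m=np.zeros_like(g);m[225:310,15:60]=1
    for i,st,ce,mk in blobs((g<th)&(m>0),25):
        P=plane(c,ce,.060)[0];print(th,st,P.round(4),(P[:2]@x).round(4),(P[:2]@[-x[1],x[0]]).round(4))
E
```

```text
60 [ 29 236  12  12  67] [0.4738 0.3735 0.06  ] 0.4659 -0.3834
60 [ 27 264  13  13  68] [0.4346 0.3825 0.06  ] 0.4664 -0.3432
60 [ 25 288  13  12  69] [0.3993 0.394  0.06  ] 0.4701 -0.3062
70 [ 28 236  13  12  76] [0.474  0.3738 0.06  ] 0.4662 -0.3835
70 [ 56 240   4  11  25] [0.4673 0.3487 0.06  ] 0.4402 -0.3823
70 [ 55 257   5  21  50] [0.4354 0.3554 0.06  ] 0.44 -0.3496
70 [ 27 264  13  13  79] [0.4346 0.3829 0.06  ] 0.4667 -0.3431
70 [ 52 281   5  19  48] [0.4019 0.3656 0.06  ] 0.4428 -0.3148
70 [ 24 288  14  12  75] [0.3993 0.3942 0.06  ] 0.4702 -0.3061
80 [ 56 228   4  23  79] [0.4748 0.3465 0.06  ] 0.4397 -0.3901
80 [ 27 236  14  12  81] [0.4742 0.3739 0.06  ] 0.4663 -0.3836
80 [ 55 256   5  22  91] [0.4377 0.3541 0.06  ] 0.4392 -0.3522
80 [ 27 264  14  15  90] [0.4341 0.3826 0.06  ] 0.4662 -0.3426
80 [ 52 277   8  23 137] [0.4057 0.362  0.06  ] 0.4402 -0.3193
80 [ 24 288  14  12  83] [0.3995 0.3939 0.06  ] 0.47 -0.3064
```

```bash
python3 -c "
from plant import arm
print(arm.close_job())"
```

```text
the job is handed in; nothing more can be done
None
```

The job is handed in at about 37 s: carriers b and c (a was absent) are latched in slots 1 and 0, the cover is back on the tray within about 1 mm, and the weights lie flat as far as the pictures show; I viewed 15 pictures, one over your limit of 14.

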